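# Fit the drill bushings to a jig and screw its keeper nut tight

## Task

Get the drill jig ready: swing the three-armed keeper clear of the bores and press every flanged bushing that lies on the bench fully home into a bore of its own, pushing it down until the flange comes up hard on the plate. Then swing the keeper back to its stop so that its arms lie over the bores again, and only after that screw the knurled nut on the stud clockwise until it stops tight. Leave the other tools on the bench where they are.

Things in the scene. Friction and masses are not known exactly. Their poses are not given: they have to be found in the camera images.
- jig: the drill jig, bolted to the bench: square aluminium plate 200 x 200 mm, 32 mm thick, with three bores and an upright stud in the middle (stud top 88 mm above the bench). Origin: centre of its underside on the bench; x and y along its sides, z up. The bores lie at 180, 300 and 60 degrees from its x axis, counter-clockwise seen from above
- bore1 (a point): 36 mm bore in the jig, centre 62 mm from the stud axis. Point: centre of its mouth, level with the plate's top. A bushing set in drops 6 mm and rests on a tight friction ring (flange 12 mm proud), then needs a slow steady push of 8 to 12 N until the flange comes up hard on the plate; home, its origin is 18 mm below this point, its top 10 mm above. It stays where pushed
- bore2 (a point): 36 mm bore in the jig, centre 62 mm from the stud axis. Point: centre of its mouth, level with the plate's top. A bushing set in drops 6 mm and rests on a tight friction ring (flange 12 mm proud), then needs a slow steady push of 8 to 12 N until the flange comes up hard on the plate; home, its origin is 18 mm below this point, its top 10 mm above. It stays where pushed
- bore3 (a point): 36 mm bore in the jig, centre 62 mm from the stud axis. Point: centre of its mouth, level with the plate's top. A bushing set in drops 6 mm and rests on a tight friction ring (flange 12 mm proud), then needs a slow steady push of 8 to 12 N until the flange comes up hard on the plate; home, its origin is 18 mm below this point, its top 10 mm above. It stays where pushed
- keeper (a joint): angle (rad) of the steel keeper: three flat arms 16 mm wide, 8 mm thick, turning level on the stud (0.06 N m friction, stays where left, not held by the nut). 0 (a stop): arms over the bores, where it starts; grows counter-clockwise from above; 1.05: arms midway between bores; stop at 1.15. Its underside is 12 mm above the plate: it clears bushings fully home by 2 mm, others block it
- keeper_pin (a point): the keeper's handle: upright black round pin, 12 mm diameter, on the one longer arm, 79 mm from the stud axis. The pin rises 30 mm above the arm, its top 82 mm above the bench; this point is on its axis, 14 mm below its top and 16 mm above the arm. At keeper angle 0 the pin stands at 180 degrees from the jig's x axis, over bore1
- nut (a joint): angle (rad) through which the brass nut is screwed down: grows clockwise seen from above, 0 is slackest, at 7.0 it stops tight (the end of its travel). It starts between 0 and 1.5, needs about 0.06 N m, sinks 4 mm a turn and stays where it is left; several turns of the hand are needed
- nut_mid (a point): the knurled round nut on the stud in the middle of the jig, 38 mm diameter (42 mm over the rim at its foot, 40 mm over the knurl), 20 mm tall; this point is its centre, 10 mm below its top face; the stud stands through it. Tight, its foot is 0.5 mm above the keeper's hub (hub 50 mm diameter, its top 52 mm above the bench)
- bushing1: loose flanged steel drill bushing (up to three alike; None if absent), standing flange-up on the bench: round body 34 mm diameter, 18 mm tall, foot chamfered; above it a round flange 44 mm diameter, 10 mm thick (28 mm tall in all, about 0.16 kg); 14 mm hole down the middle. Origin: centre of its underside, z up its axis. Best lifted by the flange
- bushing2: loose flanged steel drill bushing (up to three alike; None if absent), standing flange-up on the bench: round body 34 mm diameter, 18 mm tall, foot chamfered; above it a round flange 44 mm diameter, 10 mm thick (28 mm tall in all, about 0.16 kg); 14 mm hole down the middle. Origin: centre of its underside, z up its axis. Best lifted by the flange
- bushing3: loose flanged steel drill bushing (up to three alike; None if absent), standing flange-up on the bench: round body 34 mm diameter, 18 mm tall, foot chamfered; above it a round flange 44 mm diameter, 10 mm thick (28 mm tall in all, about 0.16 kg); 14 mm hole down the middle. Origin: centre of its underside, z up its axis. Best lifted by the flange
- spacer: bystander: plain dark steel spacer ring 52 mm diameter, 14 mm tall, with no flange; not to be moved. Origin: centre of its underside
- spanner: bystander, not to be moved: open-ended spanner lying across the robot's front, on the right; origin at its middle
- setup_block: bystander, not to be moved: drilled steel block 50 x 75 x 25 mm at the far side; origin centre of underside
- tee_nut: bystander, not to be moved: dark T-slot nut 34 x 26 x 18 mm near the robot; origin centre of underside

How it is judged:
By the outcome, as a careful person would: the job done as asked, in the order asked, and still so for the second after the job is handed in, with the robot touching nothing.
Of bushing1, bushing2, bushing3 only 2 to 3 are there at a start; the rules pass over those that are not, and their reading is None.
At some moment in a run one of bushing1, bushing2, bushing3 may be knocked a few centimetres aside while the robot is not near it.
It also fails if it takes over 210 s, if anything falls off the work surface, if the arm or the gripper's body presses on something with over 40 N, if the wrist force passes 120 N, or if a joint passes its speed limit or range.

## Robot

A 6-joint arm with a two-finger parallel gripper is mounted at the origin on the work surface. World frame = base frame: x ahead of the robot, y to its left, z up, the work surface at z = 0. Lengths are in m, angles in degrees, forces in N, time in s.
With the tool pointing down it reaches from about 0.35 to 0.875 m from the base axis. Payload 4.2 kg.
Tool frame: the origin (TCP) lies between the finger pads; the fingertips stand 17 mm ahead of it and the grasp point (between the pads) lies 2 mm behind it; z points along the fingers, y is the direction in which the jaws open and shut (so a half turn about z gives the same grasp; the last joint's range is limited). The gripper opens to 87 mm and grips with 3 to 60 N. Pads are 19 mm wide; open, the fingers measure 117 mm over their backs; the gripper's body (75 mm by 190 mm) begins 51 mm behind the grasp point.
Start: joints at [83.342, 22.042, 0.453, 0, -68.411, -14.817], TCP at [0.229, 0.582, 0.24] pointing down, gripper open.
Joint ranges: [-179.83, 179.83], [-69.29, 118.12], [-61.27, 80.66], [-181.25, 117.63], [-171.15, -9.14], [-177.46, 177.46]. Speed limits (degrees/s): [159.86, 159.86, 180, 180, 180, 180].

## Interface

Orientations are given as a 3x3 rotation matrix whose columns are the frame's x, y, z axes.
In Python, from station import r gives the robot as it stands.
- The arm moves only by the shell command python3 -m creep 'ROWS'. ROWS is JSON, a list of rows, each a list of 7 numbers: the opening, from 0 (shut) to 1 (fully open), then the shift along the tool's x, y, z scaled (see below), then the turn, a rotation vector about the tool's x, y, z scaled (see below). A call has 1 to 5 rows; each row is the pose to reach, as a shift and turn from the pose measured when the call began, along the tool's axes at that moment, turning the shorter way round; what a row does not reach only later rows make up. The controller multiplies each number of a shift by 300 mm and each number of a turn by 180 degrees. A row lasts 1/12 s, in which the tool goes at most 41.7 mm and 7.16 degrees, less where a joint would pass 70% of its speed; a pose out of reach is approached as far as the arm can. A call with a number of a shift or a turn outside -1 to 1 is refused whole. A call with a gripper value outside its range is refused whole. The fingers move at their own pace and stop on an object; the grip force is fixed at half the most. Time passes only in rows, so rows that repeat a pose let the fingers close. It gives the time, the measured TCP pose, the force and the opening at its end, in the units of the state.
- r.sense(): the state, without advancing time (a new reading comes with each control period).
- r.capture(name): name is "side" or "top" or "wrist"; returns the picture (384x512x3 uint8, blue, green, red); there is no depth.
- r.camera_model(name): a dict with "mtx" (3x3 intrinsics, pixels), "R" (3x3) and "t" (3): a world point X has camera coordinates R X + t; the wrist camera has in their place "mount" (4x4, takes a point from camera to tool coordinates, whose origin is the TCP and whose axes are the flange's). Camera axes: x right, y down, z forward; pixel columns grow to the right and rows downward; lengths in m; the calibration is good to about 2 mm. A picture is of the moment at which its call begins: read the wrist's pose just before it. camera_model takes no time and is no camera call.
- r.finish_job(): hands the job in, once; it reports no verdict.
Trained networks look in the newest picture that a camera, given by its name, has taken for a name from the list of things; names that differ only in an ending like _2 or _b are one class to them, and where a whole thing is asked for, a point or a joint stands for the part that bears it (a point fixed in the world has none). Each returns a list of dicts, best first, with "score" (0 to 1); they miss things now and then, are a little off and sometimes report something else, mostly with a low value. They report only what shows in the picture. A call takes as long as a camera call.
- r.recognise(camera, target): "rect" ([left, top, right, bottom] as shares, 0 to 1, of the picture: columns of its width, rows of its height, round what is visible of it).
- r.outline_of(camera, target): "pixels" (384x512 bool, what is visible of it) and "rect" ([left, top, right, bottom] as shares, 0 to 1, of the picture: columns of its width, rows of its height, round what is visible of it).
The state is a dict: "time_s": time; "joints": joint angles; "joint_velocities": joint speeds; "effort": joint torques, N m; "tcp_pos": TCP position; "ee_rot": TCP orientation; "wrist_force": force on the tool from outside, world axes, zero at the start; "moment": the same for the moment, N m; "gripper_width": opening from 0.0 (shut) to 1.0 (fully open).
Only numpy, scipy, OpenCV 4.12 (cv2) and the standard library are available. Lean on these libraries where they do the work, as an engineer would, in place of code of your own. Each camera call takes 0.05 s, during which the arm holds its last target.

## Working session

There is one attempt and no reset: what is moved stays moved. The work goes in short steps, Python scripts to look and compute and a shell command to move; the robot and the scene stay as the last step left them, time stands still between calls to the robot, and variables do not carry over. Pictures are saved under pics/ and viewed, and the job is handed in when it is done.

```bash
ls -la; mkdir -p pics
python3 - <<'E'
from station import r
import cv2
s=r.sense()
for k,v in s.items(): print(k,v)
for n in ("side","top","wrist"):
    cv2.imwrite(f"pics/a_{n}.png",r.capture(n)); print(n,r.camera_model(n))
E
```

```text
total 12
drwxr-xr-x  3 agent agent 4096 Dec  7 14:43 .
drwxr-xr-x 23 root  root  4096 Dec  7 14:43 ..
drwxr-xr-x  2 agent agent 4096 Dec  7 14:43 pics
time_s 0.0
joints [ 8.33422777e+01  2.20926955e+01  3.81430920e-01 -2.54868647e-02
 -6.84134697e+01 -1.48162098e+01]
joint_velocities [-0.06233522  0.02225331 -0.03761064 -0.09789117  0.01712769  0.00428071]
effort [-2.18034775e-04 -3.90672398e+01  1.87414670e+01  4.21989843e+00
  1.10496394e-02 -1.89659440e-04]
tcp_pos [0.2285932  0.58109941 0.23845955]
ee_rot [[ 9.30524183e-01 -3.66229853e-01 -6.63236619e-04]
 [-3.66230420e-01 -9.30521794e-01 -2.11435151e-03]
 [ 1.57182514e-04  2.21035263e-03 -9.99997545e-01]]
wrist_force [ 0.03583469 -0.04230083 -0.59298363]
moment [ 0.04868184  0.0114047  -0.05568758]
gripper_width 1.0036954262385536
side {'mtx': array([[444.61164929,   0.        , 257.37238722],
       [  0.        , 444.61164929, 196.74821054],
       [  0.        ,   0.        ,   1.        ]]), 'R': array([[-0.72006177, -0.69377584, -0.01364292],
       [-0.4934962 ,  0.52581769, -0.69280391],
       [ 0.4878243 , -0.49212888, 
[... 256 characters left out ...]
8, -0.99980624,  0.00427524],
       [-0.99896133, -0.0193749 , -0.04124165],
       [ 0.04131649, -0.00347835, -0.99914005]]), 't': array([-0.03696233,  0.53449029,  0.84991217])}
wrist {'mtx': array([[302.07698555,   0.        , 262.1603153 ],
       [  0.        , 302.07698555, 188.71196811],
       [  0.        ,   0.        ,   1.        ]]), 'mount': array([[-1.43513092e-03, -9.68178018e-01, -2.50258397e-01,
         6.76607827e-02],
       [ 9.99998970e-01, -1.38859980e-03, -3.62495901e-04,
         5.39782750e-04],
       [ 3.45180277e-06, -2.50258659e-01,  9.68179014e-01,
        -1.44695236e-01],
       [ 0.00000000e+00,  0.00000000e+00,  0.00000000e+00,
         1.00000000e+00]])}
```

View pics/a_top.png

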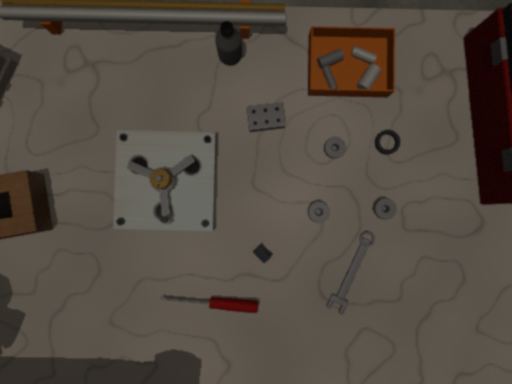

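View pics/a_side.png

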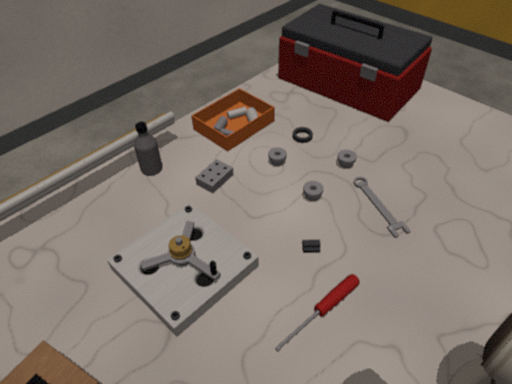

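View pics/a_wrist.png

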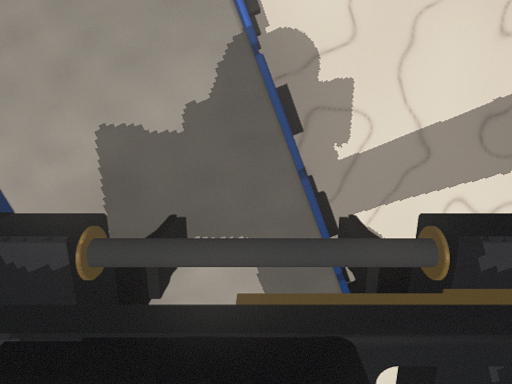

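The top view shows the jig around (165,180), with the keeper pin toward (165,215). Bushings are at (335,147), (318,211) and (384,208), and the spacer is at (387,142). All three bushings are present.

```bash
cat > h.py <<'E'
from station import r
import numpy as np, cv2
def cam(name):
    m=r.camera_model(name); K=m["mtx"]
    if name=="wrist":
        s=r.sense(); T=np.eye(4); T[:3,:3]=s["ee_rot"]; T[:3,3]=s["tcp_pos"]
        T=T@m["mount"]; R=T[:3,:3].T; t=-R@T[:3,3]
    else: R,t=m["R"],m["t"]
    return K,np.array(R),np.array(t)
def proj(c,X):
    K,R,t=c; X=np.atleast_2d(X); p=(X@R.T+t)@K.T; return p[:,:2]/p[:,2:]
def ray(c,uv):
    K,R,t=c; d=R.T@np.linalg.inv(K)@np.array([uv[0],uv[1],1.]); return -R.T@t,d/np.linalg.norm(d)
def atz(c,uv,z):
    o,d=ray(c,uv); return o+d*(z-o[2])/d[2]
def tri(obs):
    A=np.zeros((3,3));b=np.zeros(3)
    for c,uv in obs:
        o,d=ray(c,uv); P=np.eye(3)-np.outer(d,d); A+=P;b+=P@o
    X=np.linalg.solve(A,b); return X,[np.linalg.norm(proj(c,X)[0]-uv) for c,uv in obs]
def shot(name,fn):
    c=cam(name); im=r.capture(name); cv2.imwrite("pics/"+fn,im); return c,im
def cen(m):
    ys,xs=np.nonzero(m); return np.array([xs.mean()+0.,ys.mean()])
E
python3 - <<'E'
from h import *
T,S=cam("top"),cam("side")
r.capture("top"); r.capture("side")
for n in ("bushing1","nut","keeper_pin","keeper","jig","spacer"):
    for c in ("top","side"):
        for d in r.outline_of(c,n): print(n,c,round(d["score"],2),cen(d["pixels"]).round(1),d["pixels"].sum(),(np.array(d["rect"])*[512,384,512,384]).round(1))
E
```

```text
bushing1 top 0.76 [385.3 208.1] 385 [373.6 197.9 397.6 218.2]
bushing1 top 0.72 [318.2 211.2] 334 [306.3 204.1 330.1 222.8]
bushing1 top 0.72 [265.8 116.6] 938 [246.3 103.8 283.4 132.2]
bushing1 top 0.59 [334.9 147.1] 364 [323.5 135.4 342.  155.6]
bushing1 top 0.52 [163.8 185.4] 742 [129.2 154.5 193.1 224.2]
bushing1 side 0.82 [346.3 157.8] 291 [337.8 148.3 355.7 167.1]
bushing1 side 0.63 [276.7 155.6] 226 [267.6 150.  285.  167.3]
bushing1 side 0.62 [312.6 189.6] 316 [303.6 178.9 323.3 202.7]
nut top 0.29 [165. 180.] 9902 [110.9 130.6 215.1 227.6]
nut top 0.25 [161.1 178.4] 378 [151.1 168.  174.2 189.8]
nut side 0.8 [179.8 247.6] 411 [168.4 233.6 194.3 255.8]
nut side 0.55 [183.2 266.7] 10769 [107.1 200.2 263.1 334.4]
nut side 0.3 [311.1 245.5] 253 [301.3 239.8 318.  250.8]
keeper_pin top 0.77 [163.5 182.1] 687 [130.7 159.1 198.6 225.3]
keeper_pin top 0.34 [318.7 211.3] 370 [309.4 202.6 329.5 219.5]
keeper_pin side 0.96 [186. 259.] 886 [141.3 220.8 220.6 278.5]
keeper top 0.32 [388.6 141.2] 304 [374.  129.9 400.3 154.7]
keeper side 0.94 [185.2 258.6] 867 [142.2 220.4 221.8 280.3]
jig top 0.66 [165.3 180.1] 9971 [115.9 135.3 218.1 230.7]
jig side 0.74 [183.1 266.5] 10842 [109.4 202.3 259.3 335.8]
spacer top 0.84 [388.  140.9] 387 [375.9 131.8 400.5 154.7]
spacer side 0.6 [302.6 134.3] 251 [294.9 128.8 314.4 143.5]
```

Run:
```python
from h import *
T,S=cam("top"),cam("side")
for a,b in (((385.3,208.1),(346.3,157.8)),((318.2,211.2),(312.6,189.6)),((334.9,147.1),(276.7,155.6)),((388,140.9),(302.6,134.3)),((161.1,178.4),(179.8,247.6))):
    X,e=tri([(T,a),(S,b)]); print(X.round(4),np.round(e,1))
t=cv2.imread("pics/a_top.png")[120:240,105:225]; s=cv2.imread("pics/a_side.png")[195:335,100:270]
cv2.imwrite("pics/b_top.png",cv2.resize(t,None,fx=5,fy=5,interpolation=cv2.INTER_CUBIC)*1)
cv2.imwrite("pics/b_side.png",cv2.resize(s,None,fx=4,fy=4,interpolation=cv2.INTER_CUBIC))
```

```text
[ 0.5194 -0.2986  0.0168] [0.4 0.3]
[ 0.5097 -0.1607  0.0193] [0. 0.]
[ 0.6435 -0.1935  0.0167] [0.3 0.3]
[ 0.6601 -0.3078  0.0053] [0.1 0.1]
[0.5675 0.1539 0.0612] [0.1 0.1]
```

View pics/b_top.png

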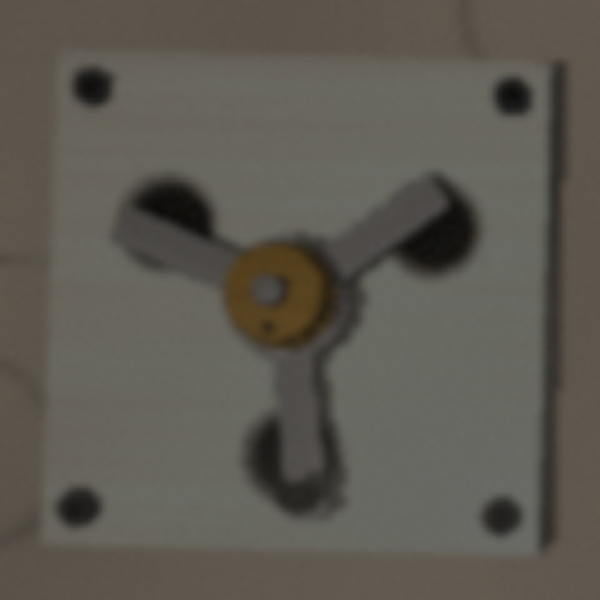

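View pics/b_side.png

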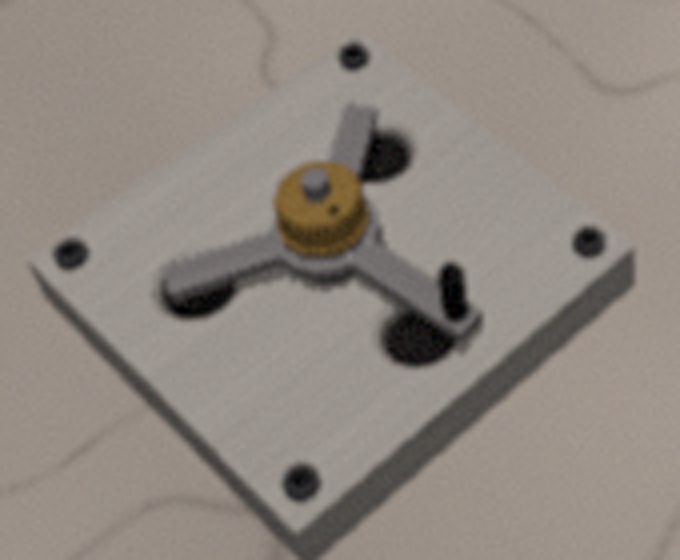

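Run:
```python
from h import *
T,S=cam("top"),cam("side")
# order: far-left, far-right, near-right, near-left (x far,y left)
t=np.array([(60,52),(557,62),(545,552),(42,545)])/5+[105,120]-0.4
s=np.array([(33,262),(352,38),(633,255),(298,535)])/4+[100,195]-0.4
P=[tri([(T,a),(S,b)]) for a,b in zip(t,s)]
for X,e in P: print(X.round(4),np.round(e,1))
X=np.array([p[0] for p in P]); c=X.mean(0); print("centre",c)
for a,b in((0,1),(1,2),(2,3),(3,0)): print(np.linalg.norm(X[a]-X[b]))
# yaw: jig x ~ from near to far
d=(X[0]+X[1]-X[2]-X[3])[:2]; print(np.degrees(np.arctan2(d[1],d[0])))
d=(X[0]+X[3]-X[1]-X[2])[:2]; print(np.degrees(np.arctan2(d[1],d[0]))-90)
```

```text
[0.6663 0.2532 0.0291] [0.6 0.6]
[0.6699 0.0537 0.0229] [1.1 1.1]
[0.4679 0.053  0.0215] [0.4 0.4]
[0.4665 0.2542 0.0304] [0.1 0.1]
centre [0.56765258 0.15351793 0.02599844]
0.19961087399365884
0.20206643544796568
0.20140769462974414
0.1998442772956365
-0.04838307647667259
0.7147399292753391
```

```bash
python3 -m creep '[[1,0.11,0.068,-0.005,0,0,-0.024],[1,0.22,0.136,-0.01,0,0,-0.048],[1,0.33,0.204,-0.015,0,0,-0.072],[1,0.44,0.272,-0.02,0,0,-0.096],[1,0.55,0.34,-0.025,0,0,-0.12]]'; python3 -c "
from h import *
s=r.sense();print(s['ee_rot'],s['joints'])"
```

```text
time_s: 1.27
tcp_pos: [0.3457, 0.4248, 0.2473]
ee_rot: [[1.0, 0.007, 0.0], [0.007, -1.0, 0.0], [0.0, -0.0, -1.0]]
wrist_force: [0.3, -0.4, 1.2]
gripper_width: 1.001
[[ 9.99978089e-01  6.61633501e-03  2.12529509e-04]
 [ 6.61626316e-03 -9.99978056e-01  3.36980273e-04]
 [ 2.14754420e-04 -3.35566738e-04 -9.99999921e-01]] [ 6.78308247e+01  1.41757666e+01 -9.81860331e+00  4.36957189e-03
 -6.59831551e+01  2.25464864e+01]
```

```bash
python3 -m creep '[[1,0.076,0.1,0,0,0,0],[1,0.152,0.2,0,0,0,0],[1,0.228,0.3,0,0,0,0],[1,0.304,0.4,0,0,0,0],[1,0.38,0.5,0,0,0,0]]'; python3 -m creep '[[1,0.076,0.1,0,0,0,0],[1,0.152,0.2,0,0,0,0],[1,0.228,0.3,0,0,0,0],[1,0.304,0.4,0,0,0,0],[1,0.304,0.4,0,0,0,0]]';python3 - <<'E'
from h import *
print(r.sense()["joints"])
c,im=shot("wrist","c1.png")
E
```

```text
time_s: 1.68
tcp_pos: [0.4615, 0.274, 0.2477]
ee_rot: [[1.0, 0.007, 0.001], [0.007, -1.0, 0.001], [0.001, -0.001, -1.0]]
wrist_force: [0.5, 0.4, -0.8]
gripper_width: 1.002
time_s: 2.1
tcp_pos: [0.5563, 0.1501, 0.2474]
ee_rot: [[1.0, 0.001, 0.001], [0.001, -1.0, -0.0], [0.001, 0.0, -1.0]]
wrist_force: [-0.0, 0.0, 0.2]
gripper_width: 0.996
[ 3.12282250e+01  1.69489788e+01 -5.96672821e+00  6.27433369e-02
 -6.70277935e+01  5.87889432e+01]
```

View pics/c1.png

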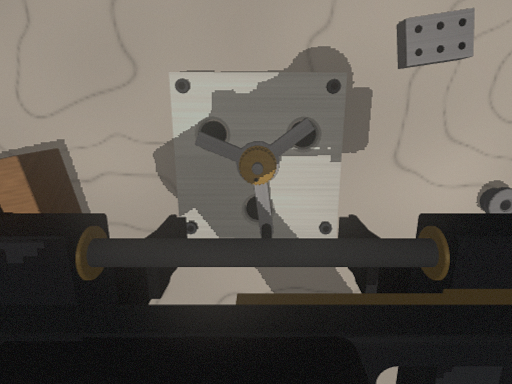

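The jig fills (170..345, 70..240), but the gripper bar covers its near edge. I'll back off about 66 mm to see all of it.

```bash
python3 -m creep '[[1,-0.11,-0.005,0,0,0,0],[1,-0.22,-0.01,0,0,0,0],[1,-0.22,-0.01,0,0,0,0],[1,-0.22,-0.01,0,0,0,0]]';python3 - <<'E'
from h import *
c,im=shot("wrist","c2.png")
cv2.imwrite("pics/c2z.png",cv2.resize(im[0:215,150:370],None,fx=3.5,fy=2.75*3.5/2.75,interpolation=cv2.INTER_CUBIC)[:600,:])
s=r.sense();print(s["tcp_pos"],s["ee_rot"])
E
```

```text
time_s: 2.48
tcp_pos: [0.4875, 0.1553, 0.2479]
ee_rot: [[1.0, 0.004, 0.001], [0.004, -1.0, 0.001], [0.001, -0.001, -1.0]]
wrist_force: [0.3, 0.2, 0.8]
gripper_width: 1.0
[0.4886285  0.15554098 0.24799899] [[ 0.99999102  0.0036785   0.002105  ]
 [ 0.00367586 -0.99999246  0.00125596]
 [ 0.0021096  -0.00124821 -0.999997  ]]
```

View pics/c2z.png

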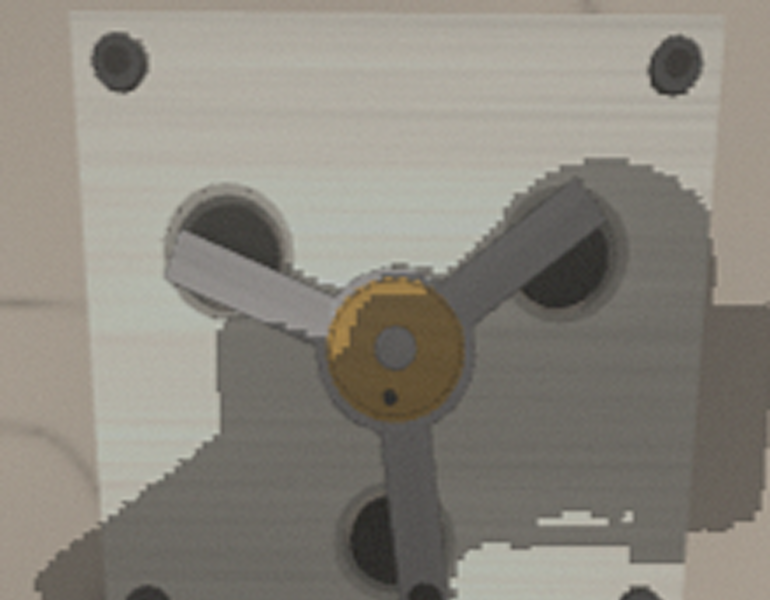

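Run:
```python
from h import *
ps=[r.sense()["tcp_pos"] for _ in range(3)]; print(np.array(ps))
c=cam("wrist")
f=lambda p:(np.array(p)/3.5+[150,0])-0.36
for n,p,z in (("scrFL",(120,62),.032),("scrFR",(677,65),.032),("bL",(228,251),.032),("bR",(562,252),.032),("bN",(395,540),.032),("stud",(396,348),.088),("cFL",(70,10),.032),("cFR",(723,14),.032)):
    print(n,atz(c,f(p),z).round(4))
# bore-circle fit: predict
C=np.array([.5675,.1538]);
for yaw in (0,.5):
    for a in (180,300,60):
        q=C+.062*np.array([np.cos(np.radians(a+yaw)),np.sin(np.radians(a+yaw))]); print(yaw,a,q.round(4),((proj(c,[*q,.032])[0]+.36-[150,0])*3.5).round(0))
```

```text
[[0.4886285  0.15554098 0.24799899]
 [0.4886285  0.15554098 0.24799899]
 [0.4886285  0.15554098 0.24799899]]
scrFL [0.6537 0.2402 0.032 ]
scrFR [0.6531 0.0688 0.032 ]
bL [0.5991 0.209  0.032 ]
bR [0.599 0.102 0.032]
bN [0.5064 0.1552 0.032 ]
stud [0.5673 0.1551 0.088 ]
cFL [0.6679 0.2546 0.032 ]
cFR [0.6672 0.0558 0.032 ]
0 180 [0.5055 0.1538] [399. 543.]
0 300 [0.5985 0.1001] [568. 254.]
0 60 [0.5985 0.2075] [233. 253.]
0.5 180 [0.5055 0.1533] [401. 543.]
0.5 300 [0.599  0.1004] [567. 252.]
0.5 60 [0.598  0.2078] [232. 255.]
```

```bash
python3 -m creep '[[0.6,0,0,0.115,0,0,0],[0.6,0,0,0.23,0,0,0],[0.6,0,0,0.345,0,0,0],[0.6,0,0,0.46,0,0,0],[0.6,0,0,0.575,0,0,0]]';python3 -m creep '[[0.6,0,0,0,0,0,0]]'
python3 - <<'E'
from h import *
c,im=shot("wrist","d1.png"); shot("side","d1s.png")
E
```

```text
time_s: 2.95
tcp_pos: [0.49, 0.1566, 0.0743]
ee_rot: [[1.0, 0.004, 0.004], [0.004, -1.0, 0.002], [0.004, -0.002, -1.0]]
wrist_force: [0.4, 0.4, -0.9]
gripper_width: 0.708
time_s: 3.03
tcp_pos: [0.4866, 0.1548, 0.0682]
ee_rot: [[1.0, 0.003, -0.007], [0.003, -1.0, -0.004], [-0.007, 0.004, -1.0]]
wrist_force: [-0.6, -0.3, 0.1]
gripper_width: 0.647
```

View pics/d1.png

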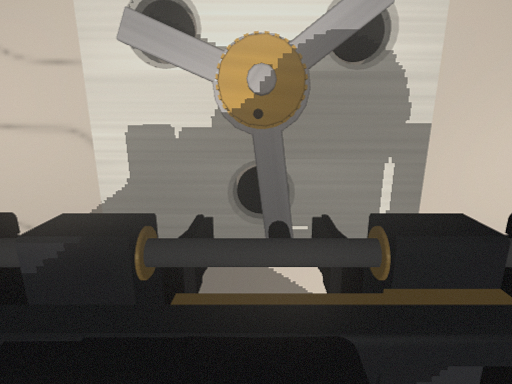

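View pics/d1s.png

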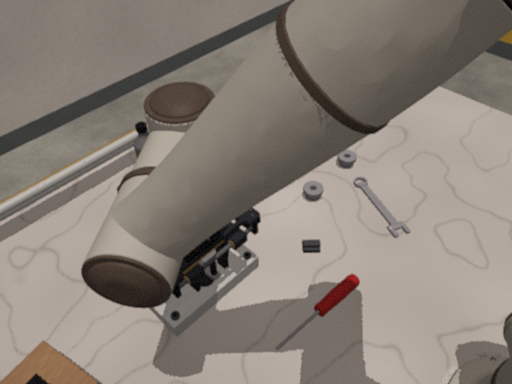

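```bash
python3 -m creep '[[0.6,0,0,-0.015,0,0,0],[0.6,0,0,-0.015,0,0,0]]'
python3 - <<'E'
from h import *
c,im=shot("wrist","d2.png")
for n,p,z in (("pin",(280,230),.082),("stud",(261,78),.088),("bN",(262,188),.032)): print(n,atz(c,p,z))
E
```

```text
time_s: 3.3
tcp_pos: [0.493, 0.1584, 0.0813]
ee_rot: [[1.0, 0.006, 0.008], [0.006, -1.0, 0.004], [0.008, -0.004, -1.0]]
wrist_force: [-0.3, -0.3, 0.5]
gripper_width: 0.602
pin [0.50147098 0.14905135 0.082     ]
stud [0.57406985 0.15898392 0.088     ]
bN [0.51114854 0.15851467 0.032     ]
```

```bash
for i in 1 2 3; do python3 -m creep '[[0.6,0,0,0,0,0,0]]'|sed -n 1,3p; done;  python3 -c "
from h import *
for i in range(8):
  r.capture('side'); s=r.sense(); print(s['time_s'],s['tcp_pos'],s['joint_velocities'].round(2))"
```

```text
time_s: 3.43
tcp_pos: [0.4932, 0.1587, 0.0828]
ee_rot: [[1.0, 0.006, 0.01], [0.006, -1.0, 0.006], [0.01, -0.006, -1.0]]
time_s: 3.52
tcp_pos: [0.4941, 0.1593, 0.0845]
ee_rot: [[1.0, 0.006, 0.013], [0.006, -1.0, 0.008], [0.014, -0.008, -1.0]]
time_s: 3.6
tcp_pos: [0.4946, 0.1596, 0.0857]
ee_rot: [[1.0, 0.006, 0.015], [0.006, -1.0, 0.009], [0.016, -0.009, -1.0]]
3.65 [0.49472343 0.15968186 0.08572053] [ 0.08  0.67 -0.39 -0.07  0.24  0.02]
3.7 [0.49450303 0.15957117 0.08535639] [ 0.01  0.66 -0.57 -0.2   0.06  0.01]
3.75 [0.49426189 0.15939332 0.08496295] [ 0.09  0.55 -0.46 -0.17  0.01  0.1 ]
3.8 [0.49409561 0.15929408 0.08470072] [ 0.04  0.43 -0.19 -0.04  0.08 -0.04]
3.85 [0.49404645 0.15926869 0.08450775] [ 0.01  0.26 -0.1   0.05 -0.02 -0.02]
3.9 [0.49401528 0.15923582 0.08439045] [-0.07  0.18  0.1  -0.03 -0.01 -0.01]
3.95 [0.49399073 0.15922791 0.08432418] [-0.03  0.14 -0.02 -0.02 -0.04 -0.01]
4.0 [0.49400901 0.15923342 0.0843158 ] [-0.03  0.03 -0.1   0.03  0.13 -0.08]
```

```bash
cat >> h.py <<'E'
from scipy.spatial.transform import Rotation as Ro
def Rt(yaw):
    a=np.radians(yaw); c,s=np.cos(a),np.sin(a); return np.array([[c,s,0],[s,-c,0],[0,0,-1.]])
def goto(x,y,z,yaw):
    s=r.sense(); R=np.array(s["ee_rot"]); d=R.T@(np.array([x,y,z])-s["tcp_pos"])
    w=Ro.from_matrix(R.T@Rt(yaw)).as_rotvec()
    print("at",np.round(s["tcp_pos"],4),"yaw",round(np.degrees(np.arctan2(R[1,0],R[0,0])),2),"j1,j6",np.round(np.array(s["joints"])[[0,5]],1),"grip",round(s["gripper_width"],3),"F",np.round(s["wrist_force"],1),"t",round(s["time_s"],2))
    print("shift",(d/.3).round(4).tolist(),"turn",(w/np.pi).round(4).tolist(),"mm",round(np.linalg.norm(d)*1000,1))
def settle(n=6):
    for _ in range(n): r.capture("wrist")
E
python3 - <<'E'
from h import *
c,im=shot("wrist","d3.png"); cv2.imwrite("pics/d3z.png",cv2.resize(im[0:260,100:430],None,fx=2.3,fy=2.3)); goto(.4885,.150,.075,0)
E
```

```text
at [0.494  0.1593 0.0843] yaw 0.34 j1,j6 [35.9 54.4] grip 0.601 F [0.5 0.1 0.4] t 4.05
shift [-0.019, 0.031, 0.0305] turn [-0.0024, -0.0042, 0.0019] mm 14.2
```

View pics/d3z.png

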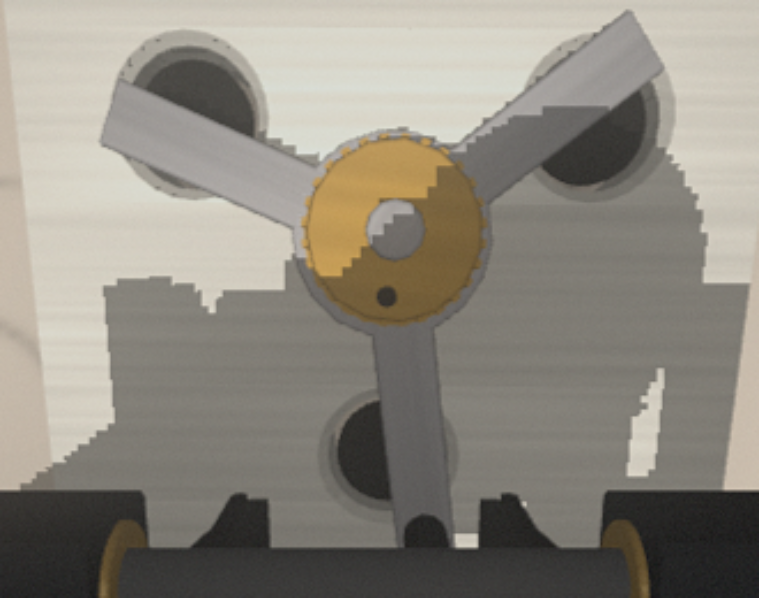

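Run:
```python
from h import *
c=cam("wrist")
f=lambda p:np.array(p)/2.3+[100,0]-.28
for n,p,z in (("pin",(426,530),.082),("stud",(395,229),.088),("bN",(388,450),.032),("bL",(188,113),.032),("bR",(598,118),.032),("armL",(111,114),.052),("armR",(646,42),.052)): print(n,atz(c,f(p),z).round(4))
goto(.4892,.150,.074,0)
```

```text
pin [0.5013 0.1471 0.082 ]
stud [0.5664 0.1551 0.088 ]
bN [0.5066 0.1552 0.032 ]
bL [0.5983 0.2088 0.032 ]
bR [0.5974 0.1008 0.032 ]
armL [0.5941 0.222  0.052 ]
armR [0.6099 0.0968 0.052 ]
at [0.494  0.1593 0.0843] yaw 0.34 j1,j6 [35.9 54.4] grip 0.601 F [0.5 0.1 0.4] t 4.05
shift [-0.0167, 0.031, 0.0339] turn [-0.0024, -0.0042, 0.0019] mm 14.7
```

Run:
```python
from h import *
goto(.4884,.1457,.074,6.7)
```

```text
at [0.494  0.1593 0.0843] yaw 0.34 j1,j6 [35.9 54.4] grip 0.601 F [0.5 0.1 0.4] t 4.05
shift [-0.0195, 0.0454, 0.0337] turn [-0.0021, -0.0043, -0.0353] mm 17.9
```

```bash
python3 -m creep '[[0.6,-0.01,0.023,0.017,-0.002,-0.004,-0.018],[0.6,-0.0195,0.0454,0.034,-0.002,-0.004,-0.035],[0.6,-0.0195,0.0454,0.034,-0.002,-0.004,-0.035],[0.6,-0.0195,0.0454,0.034,-0.002,-0.004,-0.035]]'
python3 - <<'E'
from h import *
settle(); goto(.4884,.1457,.074,6.7)
E
```

```text
time_s: 4.38
tcp_pos: [0.4883, 0.1454, 0.0737]
ee_rot: [[0.993, 0.114, 0.0], [0.114, -0.993, -0.0], [0.0, 0.0, -1.0]]
wrist_force: [-0.0, 0.3, 0.1]
gripper_width: 0.599
at [0.4886 0.146  0.0741] yaw 6.64 j1,j6 [34.9 61.7] grip 0.602 F [0.3 1.  0.2] t 4.68
shift [-0.0009, 0.0009, 0.0005] turn [-0.0002, -0.0005, -0.0004] mm 0.4
```

```bash
python3 -m creep '[[0,0,0,0,0,0,0],[0,0,0,0,0,0,0],[0,0,0,0,0,0,0],[0,0,0,0,0,0,0],[0,0,0,0,0,0,0]]';  python3 -m creep '[[0,0,0,0,0,0,0],[0,0,0,0,0,0,0]]'
python3 - <<'E'
from h import *
settle(2); goto(.4884,.1457,.074,6.7)
# arc rows: stud
C=np.array([.5668,.1551]); s=r.sense(); R=np.array(s["ee_rot"]); p=np.array(s["tcp_pos"])
v=p[:2]-C; print(np.hypot(*v), np.degrees(np.arctan2(v[1],v[0])))
for k in range(1,6):
    a=np.radians(7*k); q=C+np.array([[np.cos(a),-np.sin(a)],[np.sin(a),np.cos(a)]])@v
    print((R.T@np.array([*(q-p[:2]),0])/.3).round(4), round(-7*k/180,4))
E
```

```text
time_s: 5.1
tcp_pos: [0.4886, 0.146, 0.0742]
ee_rot: [[0.993, 0.116, 0.002], [0.116, -0.993, 0.001], [0.002, -0.001, -1.0]]
wrist_force: [-0.1, 0.8, -0.6]
gripper_width: 0.309
time_s: 5.27
tcp_pos: [0.4886, 0.146, 0.0742]
ee_rot: [[0.993, 0.115, 0.001], [0.115, -0.993, 0.001], [0.002, -0.001, -1.0]]
wrist_force: [0.5, 0.9, -0.4]
gripper_width: 0.156
at [0.4886 0.1459 0.0742] yaw 6.63 j1,j6 [34.9 61.7] grip 0.13 F [-0.   0.5  0.4] t 5.37
shift [-0.0008, 0.0007, 0.0006] turn [-0.0002, -0.0005, -0.0004] mm 0.4
0.07871456885780471 -173.31983072349345
[ 0.002  0.032 -0.   ] -0.0389
[ 0.0079  0.0635 -0.    ] -0.0778
[ 0.0175  0.094  -0.    ] -0.1167
[ 0.0308  0.1232 -0.    ] -0.1556
[ 0.0476  0.1505 -0.    ] -0.1944
```

```bash
python3 -m creep '[[0,0.002,0.032,0,0,0,-0.039],[0,0.008,0.0635,0,0,0,-0.078],[0,0.0175,0.094,0,0,0,-0.117],[0,0.031,0.123,0,0,0,-0.156],[0,0.0476,0.1505,0,0,0,-0.194]]'
python3 - <<'E'
from h import *
settle(); 
C=np.array([.5668,.1551]); s=r.sense(); R=np.array(s["ee_rot"]); p=np.array(s["tcp_pos"])
v=p[:2]-C; ph=np.degrees(np.arctan2(v[1],v[0])); print(np.hypot(*v), ph)
t=-180+62
goto(*(C+.0787*np.array([np.cos(np.radians(t)),np.sin(np.radians(t))])),.0742,62)
for k in (.33,.67,1):
    a=np.radians((t-ph)*k); q=C+np.array([[np.cos(a),-np.sin(a)],[np.sin(a),np.cos(a)]])@v
    print((R.T@np.array([*(q-p[:2]),0])/.3).round(4), round(-(t-ph)*k/180,4))
E
```

```text
time_s: 5.78
tcp_pos: [0.5082, 0.1027, 0.0742]
ee_rot: [[0.744, 0.668, 0.002], [0.668, -0.744, 0.001], [0.002, 0.0, -1.0]]
wrist_force: [0.7, 2.3, -0.9]
gripper_width: 0.126
0.07853767844844137 -138.47803159021075
at [0.508  0.103  0.0742] yaw 41.44 j1,j6 [ 29.4 102. ] grip 0.125 F [ 1.   0.2 -0.7] t 6.08
shift [0.0162, 0.0918, 0.0001] turn [0.0003, -0.0006, -0.1142] mm 28.0
[0.0019 0.0308 0.    ] -0.0375
[0.0076 0.0621 0.0001] -0.0762
[0.0167 0.0916 0.0001] -0.1138
```

```bash
python3 -m creep '[[0,0.002,0.031,0,0,0,-0.0375],[0,0.0076,0.062,0,0,0,-0.076],[0,0.0167,0.092,0,0,0,-0.114],[0,0.0167,0.092,0,0,0,-0.114],[0,0.0167,0.092,0,0,0,-0.114]]'; python3 -m creep '[[0.4,0,0,0,0,0,0],[0.4,0,0,0,0,0,0],[0.4,0,0,0,0,0,0],[0.4,0,0,0,0,0,0]]';  python3 - <<'E'
from h import *
settle(2); goto(.53,.09,.19,60)
E
```

```text
time_s: 6.5
tcp_pos: [0.5299, 0.0858, 0.0742]
ee_rot: [[0.474, 0.881, 0.002], [0.881, -0.474, 0.001], [0.001, 0.001, -1.0]]
wrist_force: [0.9, -0.4, -0.4]
gripper_width: 0.128
time_s: 6.83
tcp_pos: [0.5296, 0.086, 0.0742]
ee_rot: [[0.474, 0.88, 0.002], [0.88, -0.474, 0.001], [0.001, 0.001, -1.0]]
wrist_force: [0.7, 0.4, -0.1]
gripper_width: 0.337
at [0.5297 0.086  0.0742] yaw 61.71 j1,j6 [ 26.5 125.2] grip 0.378 F [ 0.1 -0.2 -0.3] t 6.93
shift [0.0129, -0.0051, -0.3859] turn [0.0004, -0.0005, 0.0095] mm 115.9
```

```bash
python3 -m creep '[[0.4,0.01,0,-0.11,0,0,0.01],[0.4,0.01,0,-0.22,0,0,0.01],[0.4,0.01,0,-0.33,0,0,0.01],[0.4,0.01,0,-0.44,0,0,0.01],[0.5,0.01,0,-0.54,0,0,0.01]]';  python3 - <<'E'
from h import *
settle(4); goto(.48,.1555,.24,0)
shot("top","e_top.png")
E
```

```text
time_s: 7.35
tcp_pos: [0.5307, 0.0885, 0.2384]
ee_rot: [[0.502, 0.865, 0.003], [0.865, -0.502, 0.001], [0.002, 0.002, -1.0]]
wrist_force: [0.1, 0.4, 0.0]
gripper_width: 0.428
at [0.5308 0.0887 0.2369] yaw 59.88 j1,j6 [ 26.7 123.1] grip 0.485 F [ 0.4 -0.7 -0.9] t 7.55
shift [0.1078, -0.2581, -0.0103] turn [-0.0001, -0.0013, 0.3327] mm 84.0
```

```bash
python3 -m creep '[[1,0.013,-0.031,0,0,0,0.039],[1,0.026,-0.062,0,0,0,0.078],[1,0.039,-0.093,0,0,0,0.117],[1,0.052,-0.124,-0.005,0,0,0.156],[1,0.065,-0.155,-0.01,0,0,0.195]]';  python3 - <<'E'
from h import *
settle(4); goto(.48,.1555,.24,0)
E
```

```text
time_s: 8.02
tcp_pos: [0.4985, 0.1285, 0.2365]
ee_rot: [[0.911, 0.413, -0.004], [0.413, -0.911, -0.001], [-0.004, -0.0, -1.0]]
wrist_force: [-0.1, 0.2, 0.1]
gripper_width: 0.794
at [0.4993 0.1284 0.2374] yaw 24.98 j1,j6 [32.5 82.5] grip 0.956 F [ 0.6 -0.4  0.6] t 8.22
shift [-0.0201, -0.1091, -0.0086] turn [-0.0, 0.0005, 0.1388] mm 33.4
```

```bash
python3 -m creep '[[1,-0.005,-0.027,0,0,0,0.035],[1,-0.01,-0.054,0,0,0,0.07],[1,-0.015,-0.081,-0.005,0,0,0.105],[1,-0.02,-0.109,-0.009,0,0,0.139],[1,-0.02,-0.109,-0.009,0,0,0.139]]';  python3 - <<'E'
from h import *
settle(5); goto(.48,.1555,.24,0)
c,im=shot("wrist","e1.png")
cv2.imwrite("pics/e1z.png",cv2.resize(im[0:215,150:370],None,fx=3.5,fy=3.5,interpolation=cv2.INTER_CUBIC)[:600,:])
import pickle; pickle.dump(c,open("e1.pkl","wb"))
E
```

```text
time_s: 8.63
tcp_pos: [0.4798, 0.1556, 0.2397]
ee_rot: [[1.0, 0.0, -0.002], [0.0, -1.0, -0.001], [-0.002, 0.001, -1.0]]
wrist_force: [-0.0, -0.3, 0.1]
gripper_width: 1.003
at [0.4802 0.155  0.2398] yaw 0.05 j1,j6 [36.3 53.7] grip 0.997 F [-0.1 -0.1 -0.4] t 8.88
shift [-0.0007, -0.0018, -0.0007] turn [0.0002, 0.0007, 0.0003] mm 0.6
```

View pics/e1z.png

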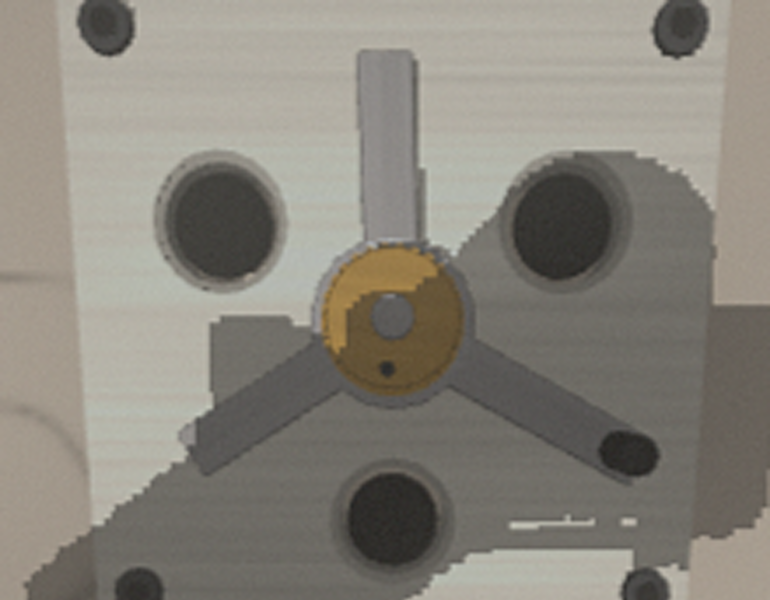

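Run:
```python
from h import *; import pickle
c=pickle.load(open("e1.pkl","rb"))
f=lambda p:(np.array(p)/3.5+[150,0])-0.36
for n,p,z in (("bLl",(153,221),.032),("bLr",(287,221),.032),("bLil",(170,221),.032),("bLir",(276,221),.032),("bL",(220,221),.032),("bR",(566,222),.032),("bN",(393,519),.032),("stud",(392,316),.088),("scFL",(106,26),.032),("scFR",(681,27),.032),("scNL",(139,592),.032),("scNR",(646,592),.032)):
    print(n,atz(c,f(p),z).round(4))
```

```text
bLl [0.5977 0.2293 0.032 ]
bLr [0.5976 0.1877 0.032 ]
bLil [0.5977 0.224  0.032 ]
bLir [0.5976 0.1911 0.032 ]
bL [0.5977 0.2085 0.032 ]
bR [0.5973 0.101  0.032 ]
bN [0.5052 0.1548 0.032 ]
stud [0.5661 0.155  0.088 ]
scFL [0.6518 0.2402 0.032 ]
scFR [0.6514 0.069  0.032 ]
scNL [0.4806 0.2409 0.032 ]
scNR [0.4805 0.0692 0.032 ]
```

```bash
python3 -m creep '[[1,0.002,0.13,0,0,0,0],[1,0.004,0.26,0,0,0,0],[1,0.006,0.39,0,0,0,0],[1,0.008,0.52,0,0,0,0],[1,0.01,0.65,0,0,0,0]]'; python3 -m creep '[[1,0.002,0.13,0,0,0,0],[1,0.004,0.26,0,0,0,0],[1,0.006,0.38,0,0,0,0],[1,0.006,0.38,0,0,0,0]]';  python3 - <<'E'
from h import *
settle(5); goto(.485,-.16,.24,0)
c,im=shot("wrist","f1.png")
for d in r.outline_of("wrist","bushing1"):
    u=cen(d["pixels"]); print(round(d["score"],2),u.round(1),d["pixels"].sum(),atz(c,u,.027).round(4))
E
```

```text
time_s: 9.35
tcp_pos: [0.483, -0.0419, 0.2401]
ee_rot: [[1.0, 0.002, -0.002], [0.002, -1.0, -0.001], [-0.002, 0.001, -1.0]]
wrist_force: [1.2, -0.6, -1.1]
gripper_width: 1.004
time_s: 9.68
tcp_pos: [0.4847, -0.161, 0.2399]
ee_rot: [[1.0, -0.003, -0.002], [-0.003, -1.0, -0.002], [-0.002, 0.002, -1.0]]
wrist_force: [0.0, 0.4, 0.1]
gripper_width: 1.0
at [ 0.4851 -0.1553  0.2401] yaw 0.2 j1,j6 [ 0.6 89.6] grip 0.999 F [-0.4 -0.1 -1.1] t 9.93
shift [-0.0004, 0.0158, 0.0005] turn [0.0002, 0.0006, 0.0011] mm 4.7
0.73 [295.2  25.1] 1477 [ 0.6411 -0.1907  0.027 ]
0.7 [379.4 140.2] 1136 [ 0.5189 -0.2932  0.027 ]
0.6 [265.4 148.1] 1027 [ 0.5093 -0.1594  0.027 ]
```

View pics/f1.png

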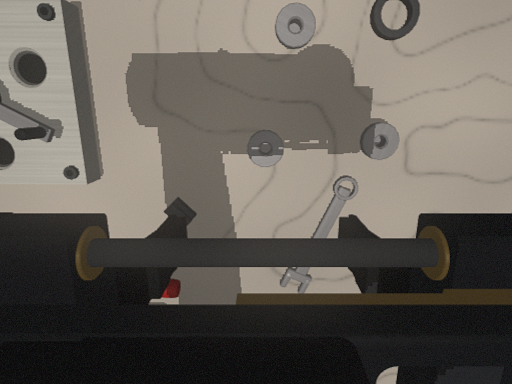

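Run:
```python
from h import *
c=cam("wrist")
for p in ((180,210),(345,185),(295,285)): print(atz(c,p,.01).round(3))
goto(.5093,-.1594,.06,0)
```

```text
[ 0.426 -0.048  0.01 ]
[ 0.461 -0.261  0.01 ]
[ 0.316 -0.202  0.01 ]
at [ 0.4852 -0.1549  0.2403] yaw 0.25 j1,j6 [ 0.6 89.6] grip 1.001 F [ 0.   0.5 -0.2] t 10.03
shift [0.0811, 0.0151, 0.6009] turn [0.0002, 0.0005, 0.0014] mm 182.0
```

```bash
python3 -m creep '[[0.7,0.016,0.003,0.12,0,0,0],[0.7,0.032,0.006,0.24,0,0,0],[0.7,0.048,0.009,0.36,0,0,0],[0.7,0.065,0.012,0.48,0,0,0],[0.7,0.081,0.015,0.6,0,0,0.001]]'
python3 - <<'E'
from h import *
settle(6); goto(.5093,-.1594,.037,0)
c,im=shot("wrist","f2.png")
E
```

```text
time_s: 10.45
tcp_pos: [0.5099, -0.1582, 0.0593]
ee_rot: [[1.0, 0.004, 0.0], [0.004, -1.0, -0.001], [0.0, 0.001, -1.0]]
wrist_force: [0.8, 0.1, 0.4]
gripper_width: 0.74
at [ 0.511  -0.1591  0.0628] yaw 0.16 j1,j6 [ 0.1 90. ] grip 0.706 F [1.2 0.  0.9] t 10.75
shift [-0.006, 0.001, 0.0861] turn [0.0004, -0.001, 0.0009] mm 25.9
```

View pics/f2.png

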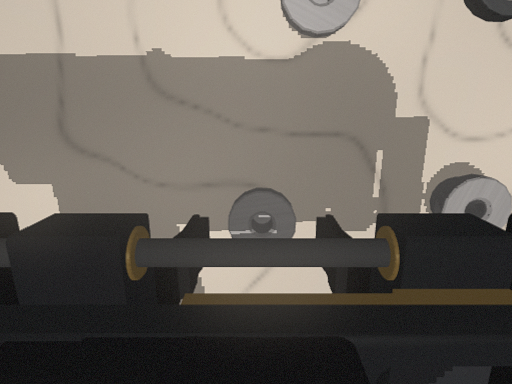

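Bushing is centred between the fingers at (262,222). Descend and squeeze.

```bash
python3 -m creep '[[0.7,-0.006,0.001,0.043,0,-0.001,0],[0.7,-0.006,0.001,0.086,0,-0.001,0],[0.7,-0.006,0.001,0.086,0,-0.001,0],[0.55,-0.006,0.001,0.086,0,-0.001,0],[0.45,-0.006,0.001,0.086,0,-0.001,0]]'; python3 -m creep '[[0.4,0,0,0,0,0,0],[0.4,0,0,0,0,0,0],[0.4,0,0,0,0,0,0],[0.4,0,0,0,0,0,0]]'
python3 - <<'E'
from h import *
settle(4); goto(.5093,-.1594,.037,0)
E
```

```text
time_s: 11.22
tcp_pos: [0.5104, -0.1595, 0.0391]
ee_rot: [[1.0, 0.003, 0.004], [0.003, -1.0, -0.001], [0.004, 0.001, -1.0]]
wrist_force: [-0.2, -0.1, -0.6]
gripper_width: 0.621
time_s: 11.55
tcp_pos: [0.5114, -0.1595, 0.0405]
ee_rot: [[1.0, 0.003, 0.007], [0.003, -1.0, -0.002], [0.007, 0.002, -1.0]]
wrist_force: [-1.0, 1.4, 6.9]
gripper_width: 0.485
at [ 0.5114 -0.1595  0.0405] yaw 0.19 j1,j6 [ 0.1 90. ] grip 0.482 F [-0.8  0.3  6.3] t 11.75
shift [-0.0071, -0.0005, 0.0116] turn [0.0005, -0.0021, 0.001] mm 4.1
```

Run:
```python
from h import *
c,im=shot("wrist","f3.png"); cv2.imwrite("pics/f3z.png",cv2.resize(im[150:300,150:370],None,fx=3.5,fy=3.5))
c,im=shot("side","f3s.png"); cv2.imwrite("pics/f3sz.png",cv2.resize(im[120:260,230:400],None,fx=4,fy=4))
print(r.sense()["wrist_force"],r.sense()["moment"])
```

```text
[-0.41225448  1.82094942  6.02368482] [ 0.36309256  0.2735351  -0.02071699]
```

View pics/f3z.png

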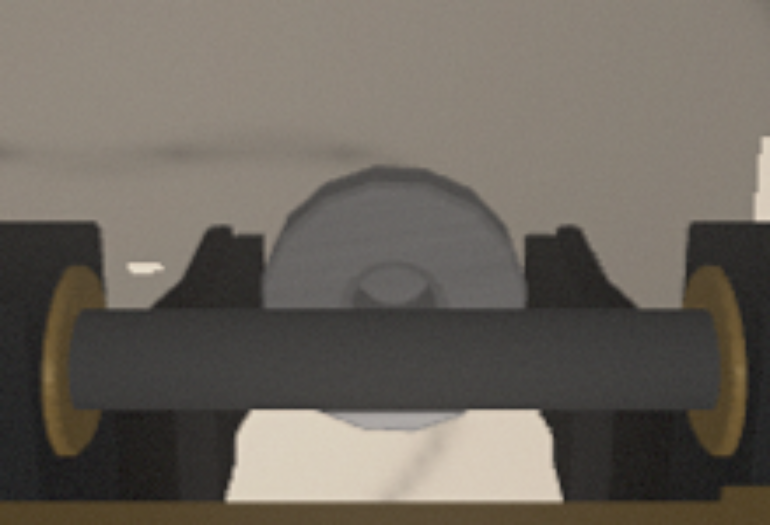

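View pics/f3sz.png

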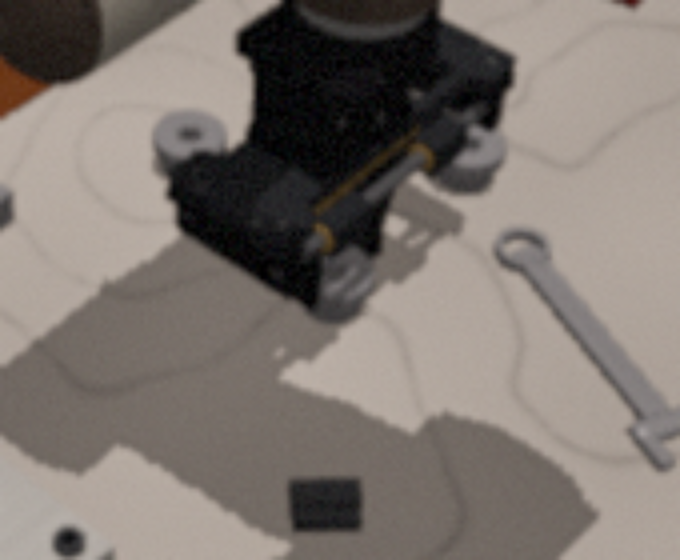

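```bash
python3 -m creep '[[0.7,0,0,0,0,0,0],[0.7,0,0,0,0,0,0],[0.7,0,0,0,0,0,0]]'
python3 - <<'E'
from h import *
settle(5); 
c,im=shot("wrist","f4.png"); cv2.imwrite("pics/f4z.png",cv2.resize(im[150:300,150:370],None,fx=3.5,fy=3.5))
goto(.5095,-.1595,.037,-36); goto(.5095,-.1595,.037,-90)
E
```

```text
time_s: 12.1
tcp_pos: [0.5114, -0.1596, 0.0406]
ee_rot: [[1.0, 0.003, 0.007], [0.003, -1.0, -0.002], [0.007, 0.002, -1.0]]
wrist_force: [-1.2, -0.7, -0.3]
gripper_width: 0.63
at [ 0.5113 -0.1596  0.0403] yaw 0.19 j1,j6 [ 0.1 90. ] grip 0.699 F [-0.5  0.8  0.8] t 12.4
shift [-0.006, -0.0003, 0.011] turn [-0.0001, -0.002, 0.201] mm 3.8
at [ 0.5113 -0.1596  0.0403] yaw 0.19 j1,j6 [ 0.1 90. ] grip 0.699 F [-0.5  0.8  0.8] t 12.4
shift [-0.006, -0.0003, 0.011] turn [-0.0011, -0.0019, 0.501] mm 3.8
```

```bash
python3 -m creep '[[0.7,-0.006,0,0.004,0,-0.002,0.039],[0.7,-0.006,0,0.006,0,-0.002,0.078],[0.7,-0.006,0,0.006,0,-0.002,0.117],[0.7,-0.006,0,0.006,0,-0.002,0.156],[0.7,-0.006,0,0.006,0,-0.002,0.195]]'
python3 - <<'E'
from h import *
settle(3);goto(.5095,-.1595,.038,-70); goto(.5095,-.1595,.038,-90)
E
```

```text
time_s: 12.82
tcp_pos: [0.5094, -0.1596, 0.0384]
ee_rot: [[0.817, -0.577, -0.0], [-0.577, -0.817, 0.0], [-0.0, -0.0, -1.0]]
wrist_force: [-0.6, -0.5, -0.6]
gripper_width: 0.699
at [ 0.5095 -0.1596  0.0384] yaw -34.74 j1,j6 [ 0.  55.3] grip 0.694 F [0.2 0.7 0.2] t 12.97
shift [-0.0, -0.0003, 0.0014] turn [-0.0, 0.0, 0.1959] mm 0.4
at [ 0.5095 -0.1596  0.0384] yaw -34.74 j1,j6 [ 0.  55.3] grip 0.694 F [0.2 0.7 0.2] t 12.97
shift [-0.0, -0.0003, 0.0014] turn [-0.0, 0.0001, 0.307] mm 0.4
```

```bash
python3 -m creep '[[0.7,0,0,0.001,0,0,0.039],[0.7,0,0,0.001,0,0,0.078],[0.7,0,0,0.001,0,0,0.117],[0.7,0,0,0.001,0,0,0.156],[0.7,0,0,0.001,0,0,0.195]]'; python3 -m creep '[[0.7,0,0,0,0,0,0.039],[0.7,0,0,0.001,0,0,0.078],[0.7,0,0,0,0,0,0.11],[0.4,0,0,0.001,0,0,0.11],[0.4,0,0,0.001,0,0,0.11]]';  python3 -m creep '[[0.4,0,0,0,0,0,0],[0.4,0,0,0,0,0,0],[0.4,0,0,0,0,0,0],[0.4,0,0,0,0,0,0]]'
python3 - <<'E'
from h import *
settle(3);goto(.5095,-.1595,.038,-90)
E
```

```text
time_s: 13.38
tcp_pos: [0.5095, -0.1596, 0.0381]
ee_rot: [[0.342, -0.94, 0.0], [-0.94, -0.342, 0.0], [-0.0, -0.0, -1.0]]
wrist_force: [-0.4, 0.1, 0.3]
gripper_width: 0.699
time_s: 13.8
tcp_pos: [0.5095, -0.1596, 0.0377]
ee_rot: [[0.008, -1.0, -0.0], [-1.0, -0.008, 0.0], [-0.0, 0.0, -1.0]]
wrist_force: [0.8, 0.7, 0.4]
gripper_width: 0.621
time_s: 14.13
tcp_pos: [0.5095, -0.1596, 0.0377]
ee_rot: [[0.009, -1.0, 0.0], [-1.0, -0.009, 0.0], [-0.0, -0.0, -1.0]]
wrist_force: [0.8, -0.8, -0.1]
gripper_width: 0.489
at [ 0.5095 -0.1596  0.0377] yaw -89.51 j1,j6 [0.  0.5] grip 0.487 F [ 1.   0.4 -1. ] t 14.28
shift [-0.0003, 0.0, -0.0009] turn [-0.0, 0.0001, 0.0027] mm 0.3
```

```bash
python3 -m creep '[[0.3,0,0,-0.08,0,0,0],[0.3,0,0,-0.18,0,0,0],[0.3,0,0,-0.29,0,0,0],[0.3,0,0,-0.38,0,0,0],[0.3,0,0,-0.38,0,0,0]]'
python3 - <<'E'
from h import *
settle(4);goto(.5975,.1011,.15,-60)
c,im=shot("side","g1.png"); cv2.imwrite("pics/g1.png",cv2.resize(im[60:300,150:450],None,fx=2.5,fy=2.5))
E
```

```text
time_s: 14.7
tcp_pos: [0.5129, -0.1601, 0.1576]
ee_rot: [[0.01, -1.0, 0.012], [-1.0, -0.01, -0.002], [0.002, -0.012, -1.0]]
wrist_force: [1.3, 0.6, -1.3]
gripper_width: 0.491
at [ 0.5081 -0.1594  0.1502] yaw -89.54 j1,j6 [0.  0.5] grip 0.493 F [ 0.7  0.2 -1. ] t 14.9
shift [-0.8658, -0.3051, 0.0005] turn [0.001, 0.0006, -0.1641] mm 275.4
```

View pics/g1.png

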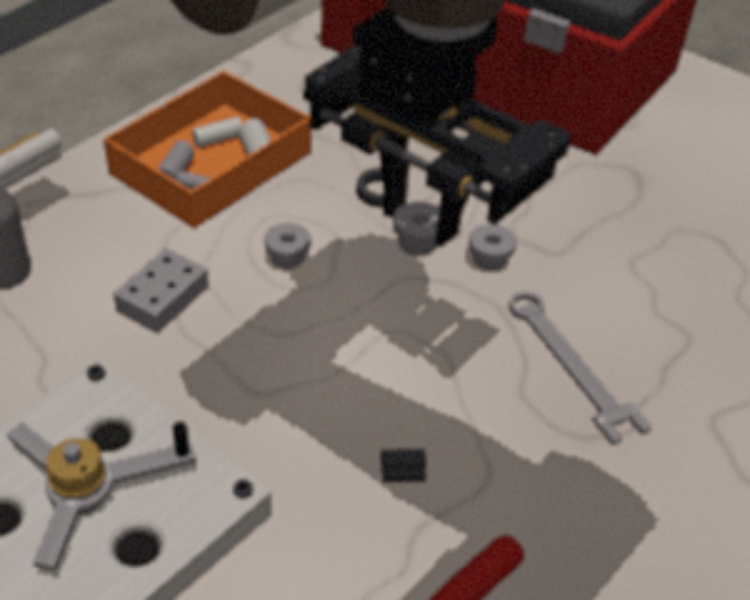

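```bash
python3 -m creep '[[0.3,-0.11,-0.039,0,0,0,-0.03],[0.3,-0.23,-0.081,0,0,0,-0.06],[0.3,-0.35,-0.123,0,0,0,-0.09],[0.3,-0.47,-0.166,0,0,0,-0.12],[0.3,-0.57,-0.201,0,0,0,-0.15]]'
python3 - <<'E'
from h import *
settle(4);goto(.5975,.1011,.15,-60)
E
```

```text
time_s: 15.37
tcp_pos: [0.5668, 0.0141, 0.148]
ee_rot: [[0.466, -0.885, -0.007], [-0.885, -0.466, 0.0], [-0.003, 0.006, -1.0]]
wrist_force: [1.4, -0.5, -2.3]
gripper_width: 0.492
at [0.5662 0.0128 0.1479] yaw -62.47 j1,j6 [17.6 10. ] grip 0.494 F [ 0.1  0.2 -1.4] t 15.57
shift [-0.2129, -0.2286, -0.0079] turn [0.0022, 0.0012, -0.0137] mm 93.7
```

```bash
python3 -m creep '[[0.3,-0.07,-0.075,0,0.001,0,-0.005],[0.3,-0.145,-0.155,0,0.002,0.001,-0.01],[0.3,-0.213,-0.2286,0,0.002,0.001,-0.0137],[0.3,-0.213,-0.2286,0,0.002,0.001,-0.0137],[0.3,-0.213,-0.2286,0,0.002,0.001,-0.0137]]'
python3 - <<'E'
from h import *
settle(5);goto(.5975,.1011,.075,-60)
c,im=shot("wrist","g2.png")
E
```

```text
time_s: 15.98
tcp_pos: [0.5969, 0.101, 0.1463]
ee_rot: [[0.5, -0.866, -0.003], [-0.866, -0.5, -0.001], [-0.001, 0.003, -1.0]]
wrist_force: [0.2, -0.3, -1.8]
gripper_width: 0.493
at [0.5969 0.0996 0.1475] yaw -60.11 j1,j6 [24.8  5.1] grip 0.488 F [-0.1 -0.6 -1.6] t 16.23
shift [-0.0031, -0.0047, 0.2416] turn [0.0005, 0.0002, -0.0006] mm 72.5
```

View pics/g2.png

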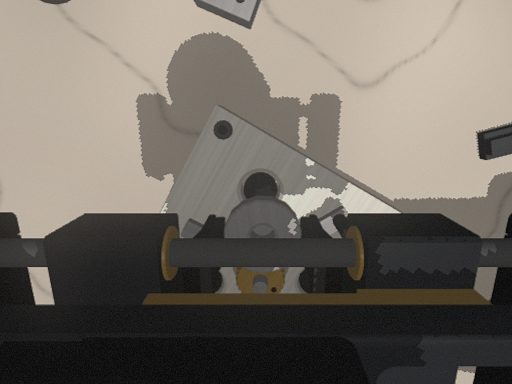

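```bash
python3 -m creep '[[0.3,-0.001,-0.002,0.07,0,0,0],[0.3,-0.002,-0.004,0.15,0,0,0],[0.3,-0.003,-0.005,0.225,0,0,0],[0.3,-0.003,-0.005,0.225,0,0,0],[0.3,-0.003,-0.005,0.225,0,0,0]]'
python3 - <<'E'
from h import *
settle(6);goto(.5975,.1011,.063,-60)
c,im=shot("wrist","g3.png")
E
```

```text
time_s: 16.7
tcp_pos: [0.5971, 0.1004, 0.0794]
ee_rot: [[0.498, -0.867, -0.004], [-0.867, -0.498, -0.002], [-0.001, 0.004, -1.0]]
wrist_force: [0.8, 0.0, -0.1]
gripper_width: 0.49
at [0.5986 0.1016 0.0816] yaw -60.1 j1,j6 [24.9  5. ] grip 0.491 F [ 0.4 -0.1 -1.4] t 17.0
shift [-0.0003, 0.004, 0.062] turn [-0.0005, 0.0001, -0.0005] mm 18.6
```

View pics/g3.png

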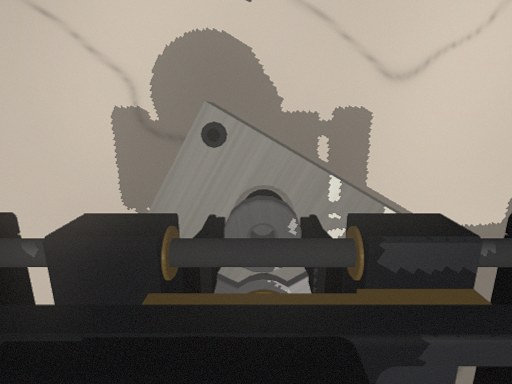

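```bash
python3 -m creep '[[0.3,0,0.004,0.015,0,0,0],[0.3,0,0.004,0.03,0,0,0],[0.3,0,0.004,0.042,0,0,0],[0.3,0,0.004,0.042,0,0,0],[0.3,0,0.004,0.042,0,0,0]]'
python3 - <<'E'
from h import *
settle(6);goto(.5975,.1011,.063,-60)
E
```

```text
time_s: 17.47
tcp_pos: [0.597, 0.1009, 0.0682]
ee_rot: [[0.499, -0.867, -0.0], [-0.867, -0.499, 0.0], [-0.0, 0.0, -1.0]]
wrist_force: [-0.8, 0.3, -1.4]
gripper_width: 0.49
at [0.5974 0.101  0.0689] yaw -60.1 j1,j6 [24.9  5. ] grip 0.495 F [ 0.2 -0.4 -1.8] t 17.77
shift [-0.0002, -0.0003, 0.0196] turn [-0.0004, 0.0001, -0.0005] mm 5.9
```

```bash
python3 -m creep '[[0.3,0,0,0.005,0,0,0],[0.3,0,0,0.01,0,0,0],[0.3,0,0,0.016,0,0,0],[0.3,0,0,0.016,0,0,0]]'
python3 - <<'E'
from h import *
settle(6);goto(.5975,.1011,.055,-60)
E
```

```text
time_s: 18.1
tcp_pos: [0.5974, 0.101, 0.0638]
ee_rot: [[0.499, -0.867, 0.001], [-0.867, -0.499, 0.001], [-0.0, -0.001, -1.0]]
wrist_force: [-0.1, 0.2, -2.5]
gripper_width: 0.491
at [0.5974 0.101  0.0641] yaw -60.09 j1,j6 [24.9  5. ] grip 0.492 F [ 0.1  0.7 -0.9] t 18.4
shift [-0.0001, -0.0003, 0.0302] turn [-0.0004, 0.0001, -0.0005] mm 9.1
```

```bash
python3 -m creep '[[0.3,0,0,0.004,0,0,0],[0.3,0,0,0.008,0,0,0],[0.3,0,0,0.012,0,0,0],[0.3,0,0,0.016,0,0,0],[0.3,0,0,0.02,0,0,0]]'
python3 - <<'E'
from h import *
settle(2);goto(.5975,.1011,.052,-60)
E
```

```text
time_s: 18.82
tcp_pos: [0.5976, 0.101, 0.0596]
ee_rot: [[0.499, -0.867, 0.002], [-0.867, -0.499, 0.001], [0.0, -0.002, -1.0]]
wrist_force: [-3.1, -0.0, 7.2]
gripper_width: 0.491
at [0.5976 0.1011 0.0594] yaw -60.06 j1,j6 [24.9  5. ] grip 0.494 F [-2.7  0.9  4.9] t 18.92
shift [-0.0003, 0.0003, 0.0247] turn [-0.0006, -0.0001, -0.0004] mm 7.4
```

```bash
python3 -m creep '[[0.3,0,0,0.006,0,0,0],[0.3,0,0,0.012,0,0,0],[0.3,0,0,0.018,0,0,0],[0.3,0,0,0.022,0,0,0],[0.3,0,0,0.026,0,0,0]]'
python3 - <<'E'
from h import *
settle(2);goto(.5975,.1011,.0517,-60)
E
```

```text
time_s: 19.33
tcp_pos: [0.5976, 0.101, 0.0531]
ee_rot: [[0.5, -0.866, 0.002], [-0.866, -0.5, 0.0], [0.001, -0.002, -1.0]]
wrist_force: [-2.6, 0.2, 7.0]
gripper_width: 0.492
at [0.5976 0.101  0.0528] yaw -60.04 j1,j6 [24.9  5. ] grip 0.489 F [-2.3 -0.5  5.6] t 19.43
shift [-0.0004, 0.0002, 0.0038] turn [-0.0006, -0.0002, -0.0002] mm 1.2
```

```bash
python3 -m creep '[[0.3,0,0,0.004,0,0,0],[0.3,0,0,0.008,0,0,0],[0.3,0,0,0.012,0,0,0],[0.3,0,0,0.012,0,0,0]]'
python3 - <<'E'
from h import *
settle(2);goto(.5975,.1011,.0517,-60)
E
```

```text
time_s: 19.77
tcp_pos: [0.5977, 0.1011, 0.0517]
ee_rot: [[0.5, -0.866, 0.002], [-0.866, -0.5, -0.0], [0.001, -0.002, -1.0]]
wrist_force: [-5.0, -0.3, 11.9]
gripper_width: 0.493
at [0.5977 0.101  0.0516] yaw -59.99 j1,j6 [24.9  5. ] grip 0.493 F [-4.  -0.1 10.9] t 19.87
shift [-0.0005, 0.0004, -0.0002] turn [-0.0007, -0.0004, 0.0001] mm 0.2
```

```bash
python3 -m creep '[[0.3,0,0,0.005,0,0,0],[0.3,0,0,0.01,0,0,0],[0.3,0,0,0.01,0,0,0]]'; python3 -m creep '[[0.5,0,0,0,0,0,0],[0.6,0,0,0,0,0,0],[0.65,0,0,0,0,0,0],[0.65,0,0,0,0,0,0]]';  python3 - <<'E'
from h import *
settle(3);goto(.5975,.1011,.15,-60)
E
```

```text
time_s: 20.12
tcp_pos: [0.5977, 0.101, 0.0516]
ee_rot: [[0.501, -0.865, 0.003], [-0.865, -0.501, -0.001], [0.002, -0.002, -1.0]]
wrist_force: [-5.4, 0.6, 14.7]
gripper_width: 0.495
time_s: 20.45
tcp_pos: [0.5978, 0.1011, 0.0513]
ee_rot: [[0.501, -0.865, 0.003], [-0.865, -0.501, -0.001], [0.002, -0.002, -1.0]]
wrist_force: [0.3, -0.5, -0.1]
gripper_width: 0.619
at [0.5976 0.101  0.0512] yaw -59.93 j1,j6 [24.9  5. ] grip 0.641 F [-0.   0.4 -0.1] t 20.6
shift [0.0001, -0.0003, -0.3294] turn [-0.0005, -0.0006, 0.0004] mm 98.8
```

```bash
python3 -m creep '[[0.65,0,0,-0.08,0,0,0],[0.65,0,0,-0.18,0,0,0],[0.65,0,0,-0.3,0,0,0],[0.65,0,0,-0.4,0,0,0],[0.65,0,0,-0.5,0,0,0]]';  python3 - <<'E'
from h import *
settle(3);goto(.643,-.168,.23,-90)
c,im=shot("wrist","g4.png")
E
```

```text
time_s: 21.02
tcp_pos: [0.5973, 0.1011, 0.2028]
ee_rot: [[0.501, -0.865, 0.003], [-0.865, -0.501, -0.001], [0.002, -0.002, -1.0]]
wrist_force: [-0.3, -0.6, -0.4]
gripper_width: 0.648
at [0.5987 0.1017 0.2042] yaw -59.92 j1,j6 [25.   5.1] grip 0.647 F [ 0.1 -0.1 -1.1] t 21.17
shift [0.852, 0.3222, -0.086] turn [-0.0028, -0.0002, 0.1671] mm 274.5
```

View pics/g4.png

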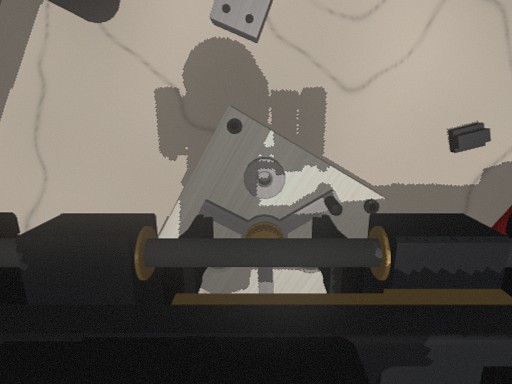

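```bash
python3 -m creep '[[0.7,0.1,0.038,-0.01,0,0,0.02],[0.7,0.21,0.079,-0.02,0,0,0.04],[0.7,0.33,0.125,-0.03,0,0,0.06],[0.7,0.45,0.17,-0.043,0,0,0.085],[0.7,0.55,0.208,-0.055,0,0,0.11]]';  python3 - <<'E'
from h import *
settle(3);goto(.643,-.168,.23,-90)
E
```

```text
time_s: 21.63
tcp_pos: [0.6251, -0.0749, 0.2163]
ee_rot: [[0.174, -0.985, -0.0], [-0.985, -0.174, -0.0], [0.0, 0.0, -1.0]]
wrist_force: [0.5, 0.6, -0.8]
gripper_width: 0.695
at [ 0.6253 -0.0751  0.2162] yaw -79.96 j1,j6 [7.9 2.2] grip 0.702 F [-0.2 -0.2 -0.2] t 21.78
shift [0.3154, -0.0043, -0.046] turn [-0.0001, 0.0, 0.0558] mm 95.6
```

```bash
python3 -m creep '[[0.7,0.1,-0.001,-0.015,0,0,0.018],[0.7,0.21,-0.003,-0.03,0,0,0.037],[0.7,0.315,-0.004,-0.046,0,0,0.056],[0.7,0.315,-0.004,-0.046,0,0,0.056],[0.7,0.315,-0.004,-0.046,0,0,0.056]]';  python3 - <<'E'
from h import *
settle(4);goto(.643,-.168,.23,-90)
c,im=shot("wrist","i1.png")
for d in r.outline_of("wrist","bushing1"):
    u=cen(d["pixels"]); print(round(d["score"],2),u.round(1),d["pixels"].sum(),atz(c,u,.027).round(4))
E
```

```text
time_s: 22.2
tcp_pos: [0.6425, -0.1682, 0.2281]
ee_rot: [[-0.001, -1.0, -0.003], [-1.0, 0.001, 0.001], [-0.001, 0.003, -1.0]]
wrist_force: [-1.0, 0.1, 0.4]
gripper_width: 0.701
at [ 0.6426 -0.1663  0.2293] yaw -89.91 j1,j6 [-0.6  0.7] grip 0.702 F [-0.5  0.4 -1.1] t 22.4
shift [0.0057, -0.0013, -0.0025] turn [0.0004, 0.0002, 0.0005] mm 1.9
0.68 [248.1 170.1] 1106 [ 0.6581 -0.1675  0.027 ]
0.59 [378.   52.8] 1532 [ 0.5186 -0.2942  0.027 ]
```

View pics/i1.png

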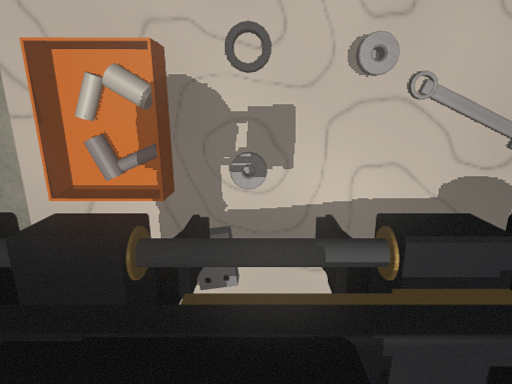

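Run:
```python
from h import *
c=cam("wrist")
print(atz(c,(230,228),.025),atz(c,(170,200),.03))
u=(248.1,170.1)
goto(.6579,-.1675,.055,-90)
```

```text
[ 0.68191873 -0.09451804  0.025     ] [ 0.75170198 -0.13214052  0.03      ]
at [ 0.6428 -0.1665  0.2298] yaw -89.93 j1,j6 [-0.6  0.7] grip 0.699 F [-0.6 -0.8 -0.1] t 22.5
shift [0.0035, -0.0505, 0.5825] turn [0.0001, 0.0001, 0.0004] mm 175.4
```

```bash
python3 -m creep '[[0.7,0.001,-0.013,0.11,0,0,0],[0.7,0.002,-0.026,0.23,0,0,0],[0.7,0.003,-0.039,0.35,0,0,0],[0.7,0.0035,-0.05,0.47,0,0,0],[0.7,0.0035,-0.05,0.58,0,0,0]]';  python3 - <<'E'
from h import *
settle(6);goto(.6579,-.1675,.038,-90)
c,im=shot("wrist","i2.png")
for d in r.outline_of("wrist","bushing1"):
    u=cen(d["pixels"]); print(round(d["score"],2),u.round(1),d["pixels"].sum(),atz(c,u,.027).round(4))
E
```

```text
time_s: 22.92
tcp_pos: [0.6579, -0.1665, 0.054]
ee_rot: [[0.003, -1.0, -0.0], [-1.0, -0.003, 0.0], [-0.0, 0.0, -1.0]]
wrist_force: [0.0, -1.0, 0.4]
gripper_width: 0.699
at [ 0.6598 -0.1674  0.0589] yaw -89.85 j1,j6 [-0.6  0.8] grip 0.702 F [-0.4  0.3  0.3] t 23.22
shift [0.0002, 0.0067, 0.0698] turn [-0.0016, -0.0002, 0.0008] mm 21.0
0.71 [493.6  19.1] 1474 [ 0.5379 -0.2826  0.027 ]
0.65 [264.3 215.6] 2875 [ 0.6583 -0.173   0.027 ]
```

View pics/i2.png

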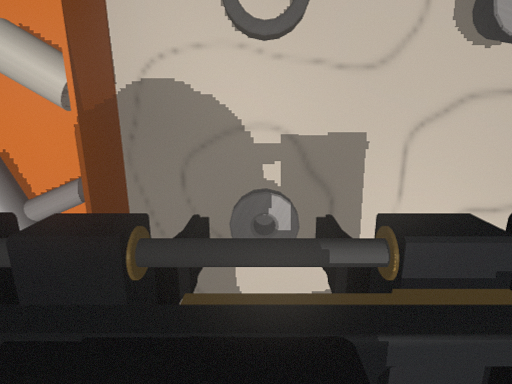

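```bash
python3 -m creep '[[0.7,0,0.0067,0.035,-0.001,0,0],[0.7,0,0.0067,0.069,-0.001,0,0],[0.7,0,0.0067,0.069,-0.001,0,0],[0.7,0,0.0067,0.069,-0.001,0,0],[0.7,0,0.0067,0.069,-0.001,0,0]]';  python3 - <<'E'
from h import *
settle(4);goto(.6580,-.1675,.038,-90)
E
python3 -m creep '[[0.4,0,0,0,0,0,0],[0.4,0,0,0,0,0,0],[0.4,0,0,0,0,0,0],[0.4,0,0,0,0,0,0],[0.4,0,0,0,0,0,0]]';python3 -m creep '[[0.4,0,0,0,0,0,0],[0.7,0,0,0,0,0,0],[0.7,0,0,0,0,0,0],[0.7,0,0,0,0,0,0],[0.7,0,0,0,0,0,0]]';  python3 - <<'E'
from h import *
settle(2);goto(.6580,-.1675,.038,-54);goto(.6580,-.1675,.038,0)
E
```

```text
time_s: 23.73
tcp_pos: [0.6575, -0.1676, 0.038]
ee_rot: [[0.002, -1.0, 0.002], [-1.0, -0.002, -0.0], [0.0, -0.002, -1.0]]
wrist_force: [-0.1, -0.3, -0.7]
gripper_width: 0.701
at [ 0.6578 -0.1675  0.0385] yaw -89.89 j1,j6 [-0.7  0.8] grip 0.701 F [ 0.1 -0.5  0.4] t 23.93
shift [-0.0, -0.0006, 0.0017] turn [-0.0008, -0.0001, 0.0006] mm 0.5
time_s: 24.35
tcp_pos: [0.6581, -0.1675, 0.0387]
ee_rot: [[0.002, -1.0, 0.003], [-1.0, -0.002, -0.0], [0.0, -0.003, -1.0]]
wrist_force: [0.1, -0.1, 0.6]
gripper_width: 0.491
time_s: 24.77
tcp_pos: [0.658, -0.1675, 0.0387]
ee_rot: [[0.002, -1.0, 0.003], [-1.0, -0.002, -0.0], [0.0, -0.003, -1.0]]
wrist_force: [0.3, 0.3, 0.5]
gripper_width: 0.67
at [ 0.6581 -0.1676  0.0387] yaw -89.88 j1,j6 [-0.7  0.8] grip 0.69 F [ 0.9 -0.4  0.1] t 24.87
shift [-0.0002, 0.0002, 0.0023] turn [-0.0009, -0.0004, -0.1994] mm 0.7
at [ 0.6581 -0.1676  0.0387] yaw -89.88 j1,j6 [-0.7  0.8] grip 0.69 F [ 0.9 -0.4  0.1] t 24.87
shift [-0.0002, 0.0002, 0.0023] turn [-0.0007, -0.0009, -0.4994] mm 0.7
```

Rotate to yaw 0 and squeeze again.

```bash
python3 -m creep '[[0.7,0,0,0.001,-0.001,0,-0.039],[0.7,0,0,0.001,-0.001,0,-0.078],[0.7,0,0,0.002,-0.001,0,-0.117],[0.7,0,0,0.002,-0.001,0,-0.156],[0.7,0,0,0.002,-0.001,0,-0.195]]';python3 -m creep '[[0.7,0,0,0,0,0,-0.039],[0.7,0,0,0,0,0,-0.078],[0.7,0,0,0,0,0,-0.117],[0.7,0,0,0,0,0,-0.156],[0.7,0,0,0,0,0,-0.195]]'
python3 - <<'E'
from h import *
settle(4);goto(.6580,-.1675,.0385,0)
E
```

```text
time_s: 25.28
tcp_pos: [0.658, -0.1675, 0.038]
ee_rot: [[0.582, -0.813, 0.0], [-0.813, -0.582, -0.001], [0.001, 0.001, -1.0]]
wrist_force: [0.5, -0.3, 0.3]
gripper_width: 0.7
time_s: 25.7
tcp_pos: [0.658, -0.1675, 0.038]
ee_rot: [[0.946, -0.325, -0.0], [-0.325, -0.946, -0.001], [0.0, 0.001, -1.0]]
wrist_force: [0.1, -0.0, -0.3]
gripper_width: 0.701
at [ 0.658  -0.1675  0.038 ] yaw -19.52 j1,j6 [-0.6 71.1] grip 0.7 F [-0.2 -0.7  1.4] t 25.9
shift [-0.0, -0.0001, -0.0016] turn [0.0004, -0.0001, -0.1084] mm 0.5
```

```bash
python3 -m creep '[[0.7,0,0,0,0,0,-0.039],[0.7,0,0,0,0,0,-0.078],[0.7,0,0,0,0,0,-0.108],[0.7,0,0,0,0,0,-0.108],[0.4,0,0,0,0,0,-0.108]]';python3 -m creep '[[0.4,0,0,0,0,0,0],[0.4,0,0,0,0,0,0],[0.4,0,0,0,0,0,0],[0.4,0,0,0,0,0,0],[0.4,0,0,0,0,0,0]]'
python3 - <<'E'
from h import *
settle(2);goto(.6580,-.1675,.15,0)
E
```

```text
time_s: 26.32
tcp_pos: [0.658, -0.1676, 0.038]
ee_rot: [[1.0, -0.005, 0.0], [-0.005, -1.0, -0.001], [0.0, 0.001, -1.0]]
wrist_force: [0.4, 0.5, -0.5]
gripper_width: 0.677
time_s: 26.73
tcp_pos: [0.658, -0.1675, 0.038]
ee_rot: [[1.0, -0.006, -0.0], [-0.006, -1.0, -0.001], [-0.0, 0.001, -1.0]]
wrist_force: [-0.0, 0.5, 0.4]
gripper_width: 0.494
at [ 0.658  -0.1674  0.038 ] yaw -0.33 j1,j6 [-0.6 90.2] grip 0.49 F [ 0.4  0.2 -0.3] t 26.83
shift [-0.0001, 0.0007, -0.3732] turn [0.0004, -0.0, -0.0018] mm 112.0
```

```bash
python3 -m creep '[[0.3,0,0,-0.08,0,0,0],[0.3,0,0,-0.18,0,0,0],[0.3,0,0,-0.29,0,0,0],[0.3,0,0,-0.38,0,0,0],[0.3,0,0,-0.38,0,0,0]]'
python3 - <<'E'
from h import *
settle(4);goto(.5049,.15475,.15,0)
E
```

```text
time_s: 27.25
tcp_pos: [0.6615, -0.1681, 0.1592]
ee_rot: [[1.0, -0.005, 0.012], [-0.005, -1.0, -0.004], [0.012, 0.004, -1.0]]
wrist_force: [1.0, 0.5, -0.4]
gripper_width: 0.494
at [ 0.6567 -0.1671  0.1501] yaw -0.37 j1,j6 [-0.6 90.3] grip 0.49 F [-0.   1.2 -1.9] t 27.45
shift [-0.5127, -1.0696, 0.0019] turn [0.0001, 0.0012, -0.002] mm 355.8
```

```bash
python3 -m creep '[[0.3,-0.045,-0.094,0,0,0,0],[0.3,-0.1,-0.21,0,0,0,0],[0.3,-0.155,-0.324,0,0,0,0],[0.3,-0.21,-0.44,0,0,0,0],[0.3,-0.26,-0.543,0,0,0,0]]'
python3 - <<'E'
from h import *
settle(4);goto(.5049,.15475,.15,0)
E
```

```text
time_s: 27.87
tcp_pos: [0.5773, -0.0024, 0.1481]
ee_rot: [[1.0, -0.007, -0.008], [-0.007, -1.0, -0.001], [-0.008, 0.001, -1.0]]
wrist_force: [0.4, 0.9, -1.7]
gripper_width: 0.492
at [ 0.5787 -0.003   0.149 ] yaw -0.25 j1,j6 [15.7 74.1] grip 0.492 F [-0.5 -0.1 -2. ] t 28.07
shift [-0.2484, -0.5246, -0.0023] turn [0.0003, 0.0021, -0.0014] mm 174.1
```

```bash
python3 -m creep '[[0.3,-0.05,-0.106,0,0,0.002,0],[0.3,-0.11,-0.232,0,0,0.002,0],[0.3,-0.17,-0.36,0,0,0.002,0],[0.3,-0.222,-0.47,0,0,0.002,0],[0.3,-0.248,-0.525,0,0,0.002,0]]'
python3 - <<'E'
from h import *
settle(5);goto(.5049,.15475,.082,0)
E
```

```text
time_s: 28.48
tcp_pos: [0.504, 0.1565, 0.1485]
ee_rot: [[1.0, -0.004, -0.001], [-0.004, -1.0, -0.001], [-0.001, 0.001, -1.0]]
wrist_force: [0.3, -0.3, -1.9]
gripper_width: 0.493
at [0.5054 0.1538 0.1486] yaw -0.33 j1,j6 [34.6 55.1] grip 0.488 F [ 0.1  0.6 -1.8] t 28.73
shift [-0.0014, -0.0035, 0.2222] turn [0.0006, 0.0004, -0.0018] mm 66.7
```

```bash
python3 -m creep '[[0.3,-0.001,-0.003,0.06,0,0,0],[0.3,-0.001,-0.003,0.13,0,0,0],[0.3,-0.001,-0.003,0.19,0,0,0],[0.3,-0.001,-0.003,0.21,0,0,0],[0.3,-0.001,-0.003,0.21,0,0,0]]'
python3 - <<'E'
from h import *
settle(6);goto(.5049,.15475,.069,0)
shot("wrist","j1.png")
E
```

```text
time_s: 29.15
tcp_pos: [0.5045, 0.1526, 0.0838]
ee_rot: [[1.0, -0.008, -0.005], [-0.008, -1.0, -0.005], [-0.005, 0.005, -1.0]]
wrist_force: [0.1, 0.2, -2.1]
gripper_width: 0.492
at [0.5058 0.1548 0.0868] yaw -0.34 j1,j6 [34.6 55. ] grip 0.493 F [-0.   0.1 -1.8] t 29.45
shift [-0.0029, 0.0003, 0.0593] turn [0.0002, -0.0003, -0.0019] mm 17.8
```

View pics/j1.png

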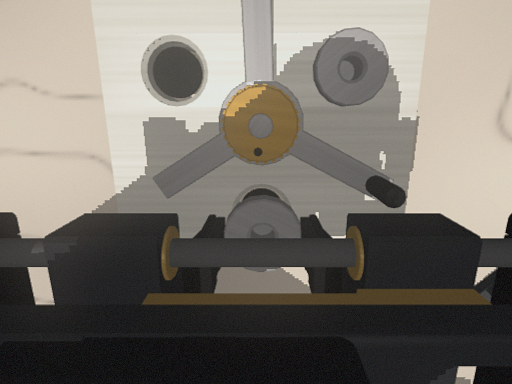

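Bushing held over bore1 (262,220), first bushing seated at (350,67), and bore3 is empty at (175,70). Lower slowly.

```bash
python3 -m creep '[[0.3,-0.003,0,0.02,0,0,0],[0.3,-0.003,0,0.04,0,0,0],[0.3,-0.003,0,0.058,0,0,0],[0.3,-0.003,0,0.058,0,0,0],[0.3,-0.003,0,0.058,0,0,0]]'
python3 - <<'E'
from h import *
settle(6);goto(.5049,.15475,.064,0)
E
```

```text
time_s: 29.92
tcp_pos: [0.5043, 0.1547, 0.0686]
ee_rot: [[1.0, -0.006, -0.001], [-0.006, -1.0, -0.002], [-0.001, 0.002, -1.0]]
wrist_force: [0.0, 0.0, -1.8]
gripper_width: 0.491
at [0.5048 0.155  0.0694] yaw -0.33 j1,j6 [34.7 54.9] grip 0.491 F [ 0.7 -1.  -2.5] t 30.22
shift [0.0002, 0.0007, 0.0182] turn [0.0002, -0.0003, -0.0018] mm 5.5
```

```bash
python3 -m creep '[[0.3,0,0.001,0.005,0,0,0],[0.3,0,0.001,0.01,0,0,0],[0.3,0,0.001,0.016,0,0,0],[0.3,0,0.001,0.016,0,0,0]]'
python3 - <<'E'
from h import *
settle(5);goto(.5049,.15475,.052,0)
E
```

```text
time_s: 30.55
tcp_pos: [0.5046, 0.1545, 0.0642]
ee_rot: [[1.0, -0.006, 0.0], [-0.006, -1.0, -0.001], [0.0, 0.001, -1.0]]
wrist_force: [-0.2, 0.5, -2.8]
gripper_width: 0.494
at [0.5049 0.1547 0.0646] yaw -0.33 j1,j6 [34.7 54.9] grip 0.49 F [-0.2  0.4 -2.4] t 30.8
shift [0.0001, -0.0003, 0.0422] turn [0.0002, -0.0003, -0.0018] mm 12.6
```

Entered the bore freely. Now the slow push.

```bash
python3 -m creep '[[0.3,0,0,0.005,0,0,0],[0.3,0,0,0.01,0,0,0],[0.3,0,0,0.014,0,0,0],[0.3,0,0,0.018,0,0,0],[0.3,0,0,0.022,0,0,0]]';  python3 -m creep '[[0.3,0,0,0.007,0,0,0],[0.3,0,0,0.012,0,0,0],[0.3,0,0,0.016,0,0,0],[0.3,0,0,0.020,0,0,0],[0.3,0,0,0.024,0,0,0]]'
python3 - <<'E'
from h import *
settle(2);goto(.5049,.15475,.052,0)
E
```

```text
time_s: 31.22
tcp_pos: [0.5052, 0.1548, 0.0593]
ee_rot: [[1.0, -0.005, 0.002], [-0.005, -1.0, -0.001], [0.002, 0.0, -1.0]]
wrist_force: [-2.5, 0.5, 6.8]
gripper_width: 0.492
time_s: 31.63
tcp_pos: [0.5052, 0.1548, 0.0532]
ee_rot: [[1.0, -0.005, 0.002], [-0.005, -1.0, -0.001], [0.002, 0.001, -1.0]]
wrist_force: [-2.6, -1.0, 7.1]
gripper_width: 0.486
at [0.5052 0.1548 0.053 ] yaw -0.28 j1,j6 [34.7 54.9] grip 0.491 F [-2.6 -0.2  5.5] t 31.73
shift [-0.001, 0.0001, 0.0032] turn [0.0002, -0.0007, -0.0015] mm 1.0
```

```bash
python3 -m creep '[[0.3,0,0,0.005,0,0,0],[0.3,0,0,0.01,0,0,0],[0.3,0,0,0.014,0,0,0],[0.3,0,0,0.016,0,0,0]]';python3 -m creep '[[0.3,0,0,0.005,0,0,0],[0.3,0,0,0.01,0,0,0],[0.3,0,0,0.012,0,0,0]]'
python3 - <<'E'
from h import *
goto(.5049,.15475,.052,0)
E
```

```text
time_s: 32.07
tcp_pos: [0.5053, 0.1548, 0.0517]
ee_rot: [[1.0, -0.003, 0.003], [-0.003, -1.0, -0.001], [0.003, 0.001, -1.0]]
wrist_force: [-9.2, -1.3, 27.2]
gripper_width: 0.491
time_s: 32.32
tcp_pos: [0.5057, 0.1552, 0.0517]
ee_rot: [[1.0, -0.002, 0.004], [-0.002, -1.0, -0.002], [0.004, 0.002, -1.0]]
wrist_force: [-10.4, 0.0, 28.8]
gripper_width: 0.491
at [0.5057 0.1552 0.0517] yaw -0.09 j1,j6 [34.8 54.9] grip 0.491 F [-10.4   0.   28.8] t 32.32
shift [-0.0027, 0.0013, -0.0011] turn [0.0005, -0.0013, -0.0005] mm 1.0
```

```bash
python3 -m creep '[[0.5,0,0,0,0,0,0],[0.6,0,0,0,0,0,0],[0.65,0,0,0,0,0,0],[0.65,0,0,0,0,0,0]]';  python3 -m creep '[[0.65,0,0,-0.08,0,0,0],[0.65,0,0,-0.18,0,0,0],[0.65,0,0,-0.3,0,0,0],[0.65,0,0,-0.42,0,0,0],[0.65,0,0,-0.55,0,0,0]]'
python3 - <<'E'
from h import *
settle(4);goto(.4936,-.294,.23,0)
shot("wrist","k0.png")
r.capture("top")
for d in r.outline_of("top","bushing1"):
    u=cen(d["pixels"]); print(round(d["score"],2),u.round(1),d["pixels"].sum(),atz(cam("top"),u,.02).round(4))
E
```

```text
time_s: 32.65
tcp_pos: [0.5059, 0.1552, 0.0513]
ee_rot: [[1.0, -0.002, 0.004], [-0.002, -1.0, -0.002], [0.004, 0.002, -1.0]]
wrist_force: [1.1, 0.0, 0.3]
gripper_width: 0.623
time_s: 33.07
tcp_pos: [0.5047, 0.1551, 0.2169]
ee_rot: [[1.0, -0.002, 0.002], [-0.002, -1.0, -0.003], [0.002, 0.003, -1.0]]
wrist_force: [1.2, 0.5, 0.3]
gripper_width: 0.65
at [0.5056 0.1558 0.217 ] yaw -0.11 j1,j6 [34.8 55. ] grip 0.649 F [ 0.2  0.4 -1. ] t 33.27
shift [-0.0366, 1.4993, -0.0437] turn [-0.0, -0.0019, -0.0006] mm 450.1
0.88 [190.7 164.5] 348 [0.6006 0.1028 0.02  ]
0.71 [385.3 208. ] 394 [ 0.5189 -0.298   0.02  ]
```

View pics/k0.png

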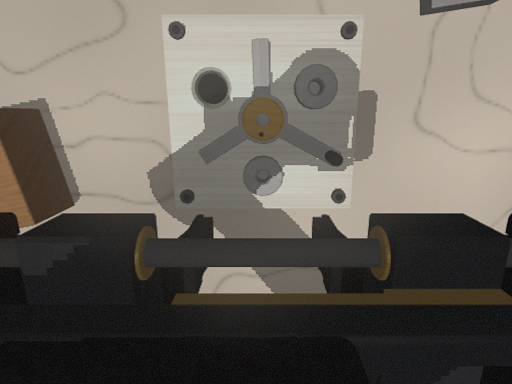

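```bash
python3 -m creep '[[0.7,-0.003,0.12,-0.01,0,0,0],[0.7,-0.006,0.25,-0.02,0,0,0],[0.7,-0.009,0.38,-0.03,0,0,0],[0.7,-0.012,0.51,-0.04,0,0,0],[0.7,-0.015,0.64,-0.044,0,0,0]]'; python3 -m creep '[[0.7,-0.003,0.13,0,0,0,0],[0.7,-0.006,0.26,0,0,0,0],[0.7,-0.009,0.39,0,0,0,0],[0.7,-0.012,0.51,0,0,0,0],[0.7,-0.015,0.61,0,0,0,0]]'
python3 - <<'E'
from h import *
settle(4);goto(.4936,-.294,.23,0)
E
```

```text
time_s: 33.83
tcp_pos: [0.4988, -0.0386, 0.2271]
ee_rot: [[1.0, -0.001, -0.002], [-0.001, -1.0, -0.004], [-0.002, 0.004, -1.0]]
wrist_force: [0.0, 1.0, -0.4]
gripper_width: 0.703
time_s: 34.25
tcp_pos: [0.493, -0.2239, 0.226]
ee_rot: [[1.0, -0.002, -0.005], [-0.002, -1.0, -0.004], [-0.005, 0.004, -1.0]]
wrist_force: [0.3, 0.0, 0.4]
gripper_width: 0.699
at [ 0.4933 -0.2223  0.226 ] yaw -0.18 j1,j6 [-6.9 96.6] grip 0.699 F [-0.3  0.6  0.4] t 34.45
shift [0.0018, 0.2392, -0.0126] turn [0.0011, 0.0017, -0.001] mm 71.9
```

```bash
python3 -m creep '[[0.7,0.002,0.08,-0.01,0.001,0.002,0],[0.7,0.002,0.17,-0.012,0.001,0.002,0],[0.7,0.002,0.24,-0.012,0.001,0.002,0],[0.7,0.002,0.24,-0.012,0.001,0.002,0]]'
python3 - <<'E'
from h import *
settle(5);goto(.5186,-.294,.055,0)
c,im=shot("wrist","k1.png")
for d in r.outline_of("wrist","bushing1"):
    u=cen(d["pixels"]); print(round(d["score"],2),u.round(1),d["pixels"].sum(),atz(c,u,.027).round(4))
E
```

```text
time_s: 34.78
tcp_pos: [0.4938, -0.2955, 0.2288]
ee_rot: [[1.0, -0.004, -0.0], [-0.004, -1.0, -0.0], [-0.0, 0.0, -1.0]]
wrist_force: [0.3, 0.0, 0.2]
gripper_width: 0.704
at [ 0.4937 -0.2929  0.2295] yaw -0.08 j1,j6 [-14.5 104.4] grip 0.7 F [ 0.  -1.1 -0.2] t 35.03
shift [0.0827, 0.0037, 0.5818] turn [-0.0, -0.0001, -0.0005] mm 176.3
0.91 [263.6 149. ] 1133 [ 0.5186 -0.2948  0.027 ]
```

View pics/k1.png

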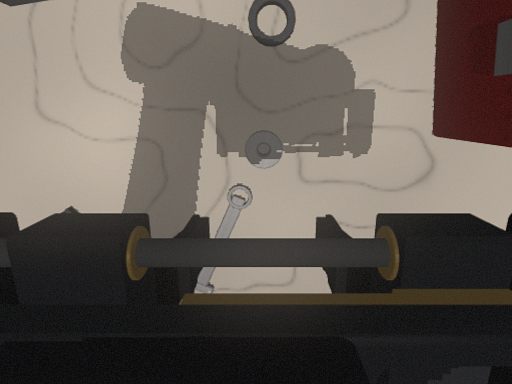

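```bash
python3 -m creep '[[0.7,0.016,0.002,0.11,0,0,0],[0.7,0.033,0.004,0.23,0,0,0],[0.7,0.05,0.006,0.35,0,0,0],[0.7,0.067,0.006,0.47,0,0,0],[0.7,0.083,0.006,0.56,0,0,0]]'
python3 - <<'E'
from h import *
settle(6);goto(.5186,-.2948,.038,0)
c,im=shot("wrist","k2.png")
E
```

```text
time_s: 35.55
tcp_pos: [0.5181, -0.2939, 0.0593]
ee_rot: [[1.0, -0.001, -0.001], [-0.001, -1.0, 0.001], [-0.001, -0.001, -1.0]]
wrist_force: [0.4, 0.7, 0.4]
gripper_width: 0.697
at [ 0.5204 -0.2953  0.0644] yaw -0.03 j1,j6 [-14.1 104. ] grip 0.704 F [ 0.1 -0.4  1. ] t 35.85
shift [-0.0064, -0.0018, 0.088] turn [0.0006, -0.0016, -0.0002] mm 26.5
```

View pics/k2.png

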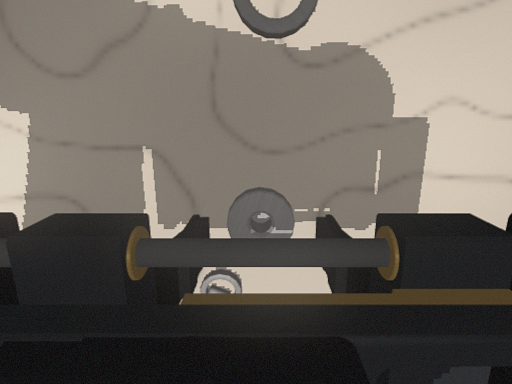

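```bash
python3 -m creep '[[0.7,-0.006,-0.002,0.04,0.001,-0.001,0],[0.7,-0.006,-0.002,0.08,0.001,-0.001,0],[0.7,-0.006,-0.002,0.087,0.001,-0.001,0],[0.7,-0.006,-0.002,0.087,0.001,-0.001,0],[0.7,-0.006,-0.002,0.087,0.001,-0.001,0]]';  python3 - <<'E'
from h import *
settle(4);goto(.5186,-.2948,.038,0)
E
python3 -m creep '[[0.4,0,0,0,0,0,0],[0.4,0,0,0,0,0,0],[0.4,0,0,0,0,0,0],[0.4,0,0,0,0,0,0],[0.4,0,0,0,0,0,0]]';python3 -m creep '[[0.4,0,0,0,0,0,0],[0.7,0,0,0,0,0,0],[0.7,0,0,0,0,0,0],[0.7,0,0,0,0,0,0],[0.7,0,0,0,0,0,0]]';  python3 - <<'E'
from h import *
settle(2);goto(.5186,-.2948,.038,-36)
E
```

```text
time_s: 36.32
tcp_pos: [0.5189, -0.295, 0.039]
ee_rot: [[1.0, -0.001, 0.003], [-0.001, -1.0, 0.001], [0.003, -0.001, -1.0]]
wrist_force: [0.8, 0.7, -0.9]
gripper_width: 0.697
at [ 0.5191 -0.2949  0.0391] yaw -0.05 j1,j6 [-14.1 104.2] grip 0.703 F [ 0.1  0.1 -0.1] t 36.52
shift [-0.0016, -0.0004, 0.0036] turn [-0.0003, -0.0012, -0.0003] mm 1.2
time_s: 36.93
tcp_pos: [0.5191, -0.2949, 0.0392]
ee_rot: [[1.0, -0.001, 0.004], [-0.001, -1.0, 0.001], [0.004, -0.001, -1.0]]
wrist_force: [0.4, 1.0, 1.0]
gripper_width: 0.494
time_s: 37.35
tcp_pos: [0.5191, -0.2949, 0.0391]
ee_rot: [[1.0, -0.001, 0.004], [-0.001, -1.0, 0.001], [0.004, -0.001, -1.0]]
wrist_force: [0.5, -0.2, 0.3]
gripper_width: 0.663
at [ 0.5191 -0.2949  0.0392] yaw -0.05 j1,j6 [-14.1 104.2] grip 0.69 F [ 0.6 -0.6  0. ] t 37.45
shift [-0.0018, -0.0004, 0.0039] turn [-0.0007, -0.001, 0.1997] mm 1.3
```

```bash
python3 -m creep '[[0.7,-0.001,0,0.002,0,-0.001,0.039],[0.7,-0.001,0,0.003,0,-0.001,0.078],[0.7,-0.001,0,0.004,0,-0.001,0.117],[0.7,-0.001,0,0.004,0,-0.001,0.156],[0.7,-0.001,0,0.004,0,-0.001,0.195]]';python3 -m creep '[[0.7,0,0,0,0,0,0.039],[0.7,0,0,0,0,0,0.078],[0.7,0,0,0,0,0,0.117],[0.7,0,0,0,0,0,0.156],[0.7,0,0,0,0,0,0.195]]'
python3 - <<'E'
from h import *
settle(3);goto(.5188,-.2949,.038,-90)
E
```

```text
time_s: 37.87
tcp_pos: [0.5188, -0.2949, 0.0379]
ee_rot: [[0.814, -0.581, 0.001], [-0.581, -0.814, 0.002], [-0.001, -0.002, -1.0]]
wrist_force: [0.6, 0.5, -0.3]
gripper_width: 0.7
time_s: 38.28
tcp_pos: [0.5188, -0.2949, 0.0379]
ee_rot: [[0.326, -0.945, 0.001], [-0.945, -0.326, 0.002], [-0.002, -0.001, -1.0]]
wrist_force: [-0.4, -1.3, -0.0]
gripper_width: 0.702
at [ 0.5188 -0.2949  0.0379] yaw -70.42 j1,j6 [-14.1  33.9] grip 0.699 F [-0.5 -0.1  0.3] t 38.43
shift [-0.0001, -0.0, -0.0003] turn [-0.0003, 0.0006, 0.1088] mm 0.1
```

```bash
python3 -m creep '[[0.7,0,0,0,0,0,0.039],[0.7,0,0,0,0,0,0.078],[0.7,0,0,0,0,0,0.109],[0.7,0,0,0,0,0,0.109],[0.4,0,0,0,0,0,0.109]]';python3 -m creep '[[0.4,0,0,0,0,0,0],[0.4,0,0,0,0,0,0],[0.4,0,0,0,0,0,0],[0.4,0,0,0,0,0,0],[0.4,0,0,0,0,0,0]]'
python3 - <<'E'
from h import *
settle(2);goto(.5188,-.2949,.15,-90)
E
```

```text
time_s: 38.85
tcp_pos: [0.5188, -0.2949, 0.0379]
ee_rot: [[0.004, -1.0, 0.001], [-1.0, -0.004, 0.002], [-0.002, -0.001, -1.0]]
wrist_force: [-0.1, -0.4, -0.1]
gripper_width: 0.673
time_s: 39.27
tcp_pos: [0.5188, -0.2949, 0.0379]
ee_rot: [[0.004, -1.0, 0.001], [-1.0, -0.004, 0.002], [-0.002, -0.001, -1.0]]
wrist_force: [-0.8, -0.5, 0.2]
gripper_width: 0.491
at [ 0.5188 -0.2949  0.0379] yaw -89.76 j1,j6 [-14.1  14.5] grip 0.493 F [ 0.2  0.1 -0.1] t 39.37
shift [-0.0008, -0.0003, -0.3737] turn [-0.0002, 0.0006, 0.0013] mm 112.1
```

```bash
python3 -m creep '[[0.3,0,0,-0.08,0,0,0],[0.3,0,0,-0.18,0,0,0],[0.3,0,0,-0.29,0,0,0],[0.3,0,0,-0.38,0,0,0],[0.3,0,0,-0.38,0,0,0]]'
python3 - <<'E'
from h import *
settle(4);goto(.5976,.2086,.15,-120)
E
```

```text
time_s: 39.78
tcp_pos: [0.5221, -0.2966, 0.1585]
ee_rot: [[0.006, -1.0, 0.012], [-1.0, -0.006, -0.003], [0.003, -0.012, -1.0]]
wrist_force: [0.8, -0.3, -1.3]
gripper_width: 0.49
at [ 0.5176 -0.2946  0.1504] yaw -89.79 j1,j6 [-14.2  14.5] grip 0.493 F [-0.5  0.6 -1.5] t 39.98
shift [-1.6764, -0.2729, 0.0067] turn [0.0009, 0.0009, 0.1679] mm 509.6
```

```bash
python3 -m creep '[[0.3,-0.1,-0.016,0,0,0,0.01],[0.3,-0.22,-0.036,0,0,0,0.02],[0.3,-0.35,-0.057,0,0,0,0.035],[0.3,-0.48,-0.078,0,0,0,0.05],[0.3,-0.61,-0.099,0,0,0,0.065]]'
python3 - <<'E'
from h import *
settle(1);goto(.5976,.2086,.15,-120)
E
```

```text
time_s: 40.4
tcp_pos: [0.5455, -0.11, 0.149]
ee_rot: [[-0.202, -0.979, -0.006], [-0.979, 0.202, 0.003], [-0.002, 0.007, -1.0]]
wrist_force: [0.6, -0.2, -2.1]
gripper_width: 0.491
at [ 0.5471 -0.1044  0.1492] yaw -101.44 j1,j6 [  5.7 -16.9] grip 0.491 F [ 0.4  1.8 -1.3] t 40.45
shift [-1.0561, 0.042, 0.0019] turn [0.0017, 0.0011, 0.1031] mm 317.1
```

```bash
python3 -m creep '[[0.3,-0.12,0.005,0,0.001,0,0.012],[0.3,-0.25,0.01,0,0.001,0,0.024],[0.3,-0.38,0.015,0,0.001,0,0.036],[0.3,-0.51,0.02,0,0.001,0,0.048],[0.3,-0.62,0.025,0,0.001,0,0.06]]'
python3 - <<'E'
from h import *
settle(3);goto(.5976,.2086,.15,-120)
E
```

```text
time_s: 40.87
tcp_pos: [0.5758, 0.0815, 0.1481]
ee_rot: [[-0.379, -0.925, -0.004], [-0.925, 0.379, 0.003], [-0.001, 0.005, -1.0]]
wrist_force: [0.5, 0.0, -0.6]
gripper_width: 0.489
at [0.576  0.0815 0.1479] yaw -112.03 j1,j6 [ 23.9 -45.7] grip 0.493 F [-1.1 -0.2 -2.5] t 41.02
shift [-0.4199, 0.0922, -0.0059] turn [0.0016, 0.0003, 0.0443] mm 129.0
```

```bash
python3 -m creep '[[0.3,-0.1,0.022,0,0.001,0,0.01],[0.3,-0.22,0.048,0,0.001,0,0.023],[0.3,-0.34,0.075,0,0.001,0,0.035],[0.3,-0.42,0.092,-0.003,0.0015,0,0.044],[0.3,-0.42,0.092,-0.003,0.0015,0,0.044]]'
python3 - <<'E'
from h import *
settle(5);goto(.5976,.2086,.082,-120)
E
```

```text
time_s: 41.43
tcp_pos: [0.5982, 0.2116, 0.1475]
ee_rot: [[-0.497, -0.868, -0.001], [-0.868, 0.497, 0.001], [-0.0, 0.001, -1.0]]
wrist_force: [0.5, -0.5, -1.3]
gripper_width: 0.493
at [0.5971 0.2067 0.1484] yaw -120.04 j1,j6 [ 33.7 -63.7] grip 0.493 F [ 0.4 -0.3 -0.3] t 41.68
shift [-0.0064, 0.0014, 0.2213] turn [0.0005, -0.0004, -0.0002] mm 66.4
```

```bash
python3 -m creep '[[0.3,-0.003,0.001,0.06,0,0,0],[0.3,-0.006,0.001,0.13,0,0,0],[0.3,-0.006,0.001,0.19,0,0,0],[0.3,-0.006,0.001,0.21,0,0,0],[0.3,-0.006,0.001,0.21,0,0,0]]'
python3 - <<'E'
from h import *
settle(6);goto(.5976,.2086,.069,-120)
shot("wrist","l1.png")
E
```

```text
time_s: 42.1
tcp_pos: [0.5965, 0.2065, 0.0835]
ee_rot: [[-0.502, -0.865, -0.006], [-0.865, 0.502, -0.003], [0.005, 0.004, -1.0]]
wrist_force: [0.3, -0.3, -0.6]
gripper_width: 0.495
at [0.5983 0.2087 0.0868] yaw -120.03 j1,j6 [ 33.8 -63.8] grip 0.491 F [-0.5  0.4 -0.5] t 42.4
shift [0.0016, 0.002, 0.0593] turn [0.0001, 0.0003, -0.0002] mm 17.8
```

View pics/l1.png

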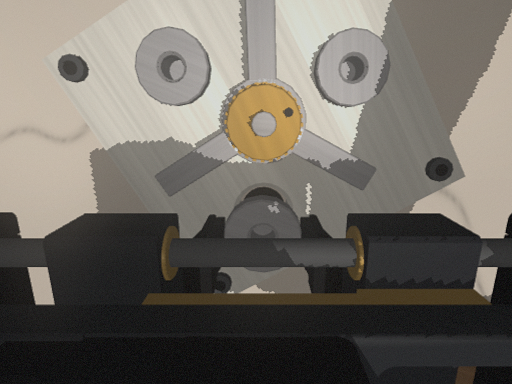

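```bash
python3 -m creep '[[0.3,0.0016,0.002,0.02,0,0,0],[0.3,0.0016,0.002,0.04,0,0,0],[0.3,0.0016,0.002,0.058,0,0,0],[0.3,0.0016,0.002,0.058,0,0,0],[0.3,0.0016,0.002,0.058,0,0,0]]'
python3 - <<'E'
from h import *
settle(6);goto(.5976,.2086,.064,-120)
E
```

```text
time_s: 42.87
tcp_pos: [0.5971, 0.2084, 0.0684]
ee_rot: [[-0.5, -0.866, -0.001], [-0.866, 0.5, 0.0], [0.001, 0.001, -1.0]]
wrist_force: [-0.1, 0.2, -1.6]
gripper_width: 0.491
at [0.5975 0.2086 0.0693] yaw -120.03 j1,j6 [ 33.9 -63.8] grip 0.491 F [ 0.4 -0.7 -1.6] t 43.17
shift [-0.0, -0.0004, 0.0178] turn [0.0001, 0.0003, -0.0001] mm 5.3
```

```bash
python3 -m creep '[[0.3,0,0,0.005,0,0,0],[0.3,0,0,0.01,0,0,0],[0.3,0,0,0.016,0,0,0],[0.3,0,0,0.016,0,0,0]]'
python3 - <<'E'
from h import *
settle(5);goto(.5976,.2086,.052,-120)
E
```

```text
time_s: 43.5
tcp_pos: [0.5972, 0.2085, 0.064]
ee_rot: [[-0.501, -0.866, -0.001], [-0.866, 0.501, 0.001], [-0.0, 0.001, -1.0]]
wrist_force: [0.0, 0.4, -2.0]
gripper_width: 0.491
at [0.5975 0.2087 0.0646] yaw -120.03 j1,j6 [ 33.9 -63.8] grip 0.488 F [ 0.6 -0.7 -1.2] t 43.75
shift [0.0001, -0.0003, 0.0419] turn [0.0001, 0.0003, -0.0002] mm 12.6
```

```bash
python3 -m creep '[[0.3,0,0,0.005,0,0,0],[0.3,0,0,0.01,0,0,0],[0.3,0,0,0.014,0,0,0],[0.3,0,0,0.018,0,0,0],[0.3,0,0,0.022,0,0,0]]';  python3 -m creep '[[0.3,0,0,0.007,0,0,0],[0.3,0,0,0.012,0,0,0],[0.3,0,0,0.016,0,0,0],[0.3,0,0,0.020,0,0,0],[0.3,0,0,0.024,0,0,0]]'
python3 - <<'E'
from h import *
settle(2);goto(.5976,.2086,.052,-120)
E
```

```text
time_s: 44.17
tcp_pos: [0.5978, 0.2088, 0.0598]
ee_rot: [[-0.5, -0.866, 0.001], [-0.866, 0.5, 0.001], [-0.002, -0.0, -1.0]]
wrist_force: [-2.8, -0.8, 8.0]
gripper_width: 0.491
time_s: 44.58
tcp_pos: [0.5978, 0.2089, 0.0543]
ee_rot: [[-0.499, -0.866, 0.002], [-0.866, 0.499, 0.001], [-0.002, -0.001, -1.0]]
wrist_force: [-3.0, -0.8, 7.4]
gripper_width: 0.492
at [0.5978 0.2089 0.054 ] yaw -119.96 j1,j6 [ 33.9 -63.8] grip 0.495 F [-2.5 -0.1  5.7] t 44.68
shift [0.0011, 0.0002, 0.0068] turn [-0.0003, 0.0006, 0.0002] mm 2.1
```

```bash
python3 -m creep '[[0.3,0,0,0.005,0,0,0],[0.3,0,0,0.009,0,0,0],[0.3,0,0,0.013,0,0,0],[0.3,0,0,0.015,0,0,0]]';python3 -m creep '[[0.3,0,0,0.005,0,0,0],[0.3,0,0,0.01,0,0,0],[0.3,0,0,0.01,0,0,0]]'
python3 - <<'E'
from h import *
goto(.5976,.2086,.052,-120)
E
```

```text
time_s: 45.02
tcp_pos: [0.5979, 0.2088, 0.0518]
ee_rot: [[-0.499, -0.867, 0.002], [-0.867, 0.499, 0.001], [-0.002, -0.002, -1.0]]
wrist_force: [-5.2, 0.1, 12.8]
gripper_width: 0.493
time_s: 45.27
tcp_pos: [0.5979, 0.2089, 0.0518]
ee_rot: [[-0.498, -0.867, 0.003], [-0.867, 0.498, 0.0], [-0.002, -0.002, -1.0]]
wrist_force: [-5.2, -0.6, 13.9]
gripper_width: 0.489
at [0.5979 0.2089 0.0518] yaw -119.86 j1,j6 [ 33.9 -63.9] grip 0.489 F [-5.2 -0.6 13.9] t 45.27
shift [0.0013, 0.0003, -0.0007] turn [-0.0008, 0.0005, 0.0008] mm 0.5
```

```bash
python3 -m creep '[[0.3,0,0,0.005,0,0,0],[0.3,0,0,0.012,0,0,0],[0.3,0,0,0.018,0,0,0]]';python3 -m creep '[[0.5,0,0,0,0,0,0],[0.6,0,0,0,0,0,0],[0.65,0,0,0,0,0,0],[0.65,0,0,0,0,0,0]]';  python3 -m creep '[[0.65,0,0,-0.08,0,0,0],[0.65,0,0,-0.18,0,0,0],[0.65,0,0,-0.3,0,0,0],[0.65,0,0,-0.42,0,0,0],[0.65,0,0,-0.55,0,0,0]]'
python3 - <<'E'
from h import *
settle(4);goto(.5300,.0876,.15,-120)
shot("wrist","m0.png")
im=r.capture("side"); cv2.imwrite("pics/m0s.png",cv2.resize(im[180:340,90:280],None,fx=4,fy=3.5,interpolation=cv2.INTER_CUBIC))
E
```

```text
time_s: 45.52
tcp_pos: [0.5982, 0.2091, 0.0515]
ee_rot: [[-0.496, -0.868, 0.004], [-0.868, 0.496, -0.001], [-0.001, -0.004, -1.0]]
wrist_force: [-14.6, -1.7, 34.6]
gripper_width: 0.494
time_s: 45.85
tcp_pos: [0.5981, 0.209, 0.0509]
ee_rot: [[-0.496, -0.868, 0.004], [-0.868, 0.496, -0.001], [-0.001, -0.004, -1.0]]
wrist_force: [-0.7, -0.7, 0.2]
gripper_width: 0.616
time_s: 46.27
tcp_pos: [0.597, 0.2088, 0.2158]
ee_rot: [[-0.497, -0.868, 0.001], [-0.868, 0.497, -0.002], [0.002, -0.002, -1.0]]
wrist_force: [0.6, 0.1, -0.0]
gripper_width: 0.649
at [0.5979 0.2094 0.2166] yaw -119.78 j1,j6 [ 34.  -63.8] grip 0.648 F [-1.5 -0.1 -1.1] t 46.47
shift [0.4655, -0.0044, 0.2204] turn [-0.0013, 0.001, 0.0012] mm 154.5
```

View pics/m0.png

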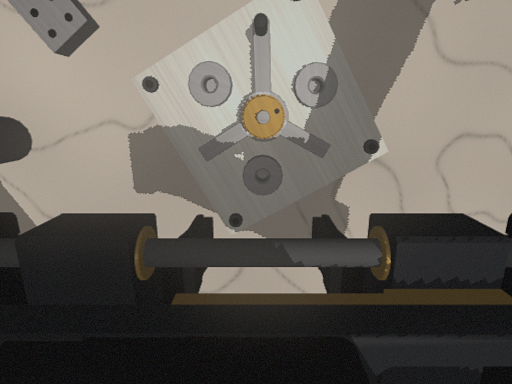

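View pics/m0s.png

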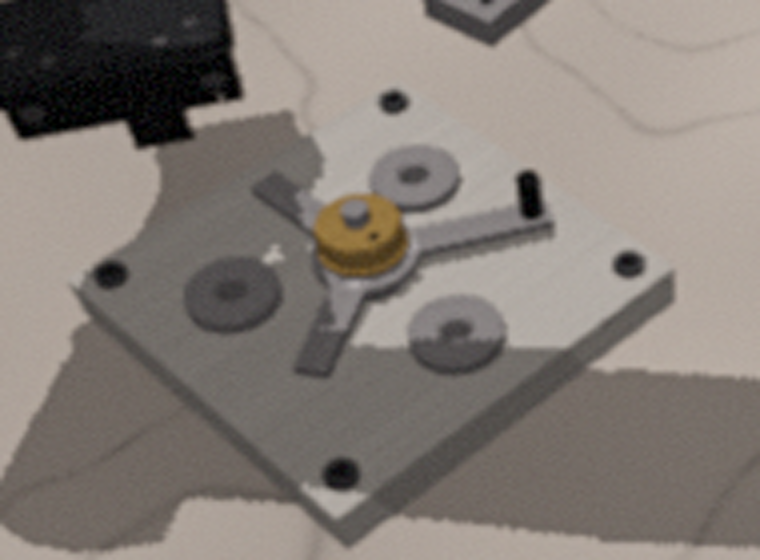

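```bash
python3 -m creep '[[0.6,0.09,-0.001,0.04,0,0,0],[0.6,0.2,-0.002,0.08,0,0,0],[0.6,0.32,-0.003,0.13,0,0,0],[0.6,0.43,-0.004,0.18,-0.001,0.001,0],[0.6,0.466,-0.004,0.22,-0.001,0.001,0]]'
python3 - <<'E'
from h import *
settle(6);goto(.5297,.086,.0745,-118.2)
c,im=shot("wrist","m1.png")
E
```

```text
time_s: 46.98
tcp_pos: [0.5241, 0.083, 0.1451]
ee_rot: [[-0.499, -0.866, -0.011], [-0.867, 0.499, -0.006], [0.011, 0.007, -1.0]]
wrist_force: [0.2, 1.2, 0.4]
gripper_width: 0.601
at [0.5295 0.0876 0.1483] yaw -119.73 j1,j6 [ 26.8 -56.6] grip 0.6 F [0.6 0.3 0.6] t 47.28
shift [0.0032, -0.0035, 0.2461] turn [0.0002, -0.0013, -0.0085] mm 73.9
```

View pics/m1.png

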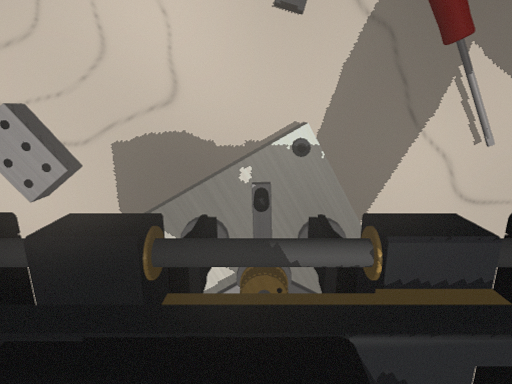

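```bash
python3 -m creep '[[0.6,0.001,-0.002,0.06,0,-0.001,-0.008],[0.6,0.003,-0.0035,0.13,0,-0.001,-0.008],[0.6,0.003,-0.0035,0.2,0,-0.001,-0.008],[0.6,0.003,-0.0035,0.235,0,-0.001,-0.008],[0.6,0.003,-0.0035,0.235,0,-0.001,-0.008]]'
python3 - <<'E'
from h import *
settle(6);goto(.5297,.086,.0745,-118.2)
E
```

```text
time_s: 47.75
tcp_pos: [0.5287, 0.0862, 0.0758]
ee_rot: [[-0.473, -0.881, -0.005], [-0.881, 0.473, -0.002], [0.004, 0.004, -1.0]]
wrist_force: [-0.6, 0.3, 0.1]
gripper_width: 0.593
at [0.5306 0.0866 0.0792] yaw -118.27 j1,j6 [ 26.6 -54.8] grip 0.601 F [-0.2  0.2 -0.5] t 48.05
shift [0.0033, 0.0016, 0.0158] turn [-0.0003, 0.0004, -0.0004] mm 4.9
```

```bash
python3 -m creep '[[0.4,0.003,0.0016,0.015,0,0,0],[0.3,0.003,0.0016,0.015,0,0,0],[0,0.003,0.0016,0.015,0,0,0],[0,0.003,0.0016,0.015,0,0,0],[0,0.003,0.0016,0.015,0,0,0]]'; python3 -m creep '[[0,0,0,0,0,0,0],[0,0,0,0,0,0,0],[0,0,0,0,0,0,0],[0,0,0,0,0,0,0]]'
python3 - <<'E'
from h import *
settle(4);goto(.5297,.086,.0745,-118.2)
C=np.array([.5667,.1549]); s=r.sense(); R=np.array(s["ee_rot"]); p=np.array(s["tcp_pos"])
v=p[:2]-C; print(np.hypot(*v), np.degrees(np.arctan2(v[1],v[0])))
for k in range(1,6):
    a=np.radians(-7*k); q=C+np.array([[np.cos(a),-np.sin(a)],[np.sin(a),np.cos(a)]])@v
    print((R.T@np.array([*(q-p[:2]),0])/.3).round(4), round(7*k/180,4))
E
```

```text
time_s: 48.47
tcp_pos: [0.5298, 0.0861, 0.0748]
ee_rot: [[-0.474, -0.881, 0.002], [-0.881, 0.474, 0.001], [-0.001, -0.001, -1.0]]
wrist_force: [-0.4, 0.1, -0.0]
gripper_width: 0.313
time_s: 48.8
tcp_pos: [0.5298, 0.0861, 0.0749]
ee_rot: [[-0.474, -0.881, 0.002], [-0.881, 0.474, 0.001], [-0.001, -0.001, -1.0]]
wrist_force: [-0.3, 0.5, -0.2]
gripper_width: 0.129
at [0.5298 0.0861 0.0749] yaw -118.26 j1,j6 [ 26.6 -54.8] grip 0.128 F [ 0.1 -0.2  0. ] t 49.0
shift [0.0004, 0.0002, 0.0012] turn [-0.0004, 0.0005, -0.0004] mm 0.4
0.07807566212937514 -118.18691575699259
[-0.0019  0.0317 -0.    ] 0.0389
[-0.0076  0.063  -0.0001] 0.0778
[-0.0172  0.0933 -0.0001] 0.1167
[-3.030e-02  1.222e-01 -1.000e-04] 0.1556
[-4.690e-02  1.493e-01 -1.000e-04] 0.1944
```

```bash
python3 -m creep '[[0,-0.002,0.032,0,0,0,0.039],[0,-0.0076,0.063,0,0,0,0.078],[0,-0.017,0.093,0,0,0,0.117],[0,-0.03,0.122,0,0,0,0.156],[0,-0.047,0.149,0,0,0,0.194]]'
python3 - <<'E'
from h import *
settle(4)
C=np.array([.5667,.1549]); s=r.sense(); R=np.array(s["ee_rot"]); p=np.array(s["tcp_pos"]); print(s["wrist_force"].round(1),s["gripper_width"],p)
v=p[:2]-C; ph=np.degrees(np.arctan2(v[1],v[0])); print(np.hypot(*v), ph)
for d in (7,14,21,25,26):
    a=np.radians(-d); q=C+np.array([[np.cos(a),-np.sin(a)],[np.sin(a),np.cos(a)]])@v
    print((R.T@np.array([*(q-p[:2]),0])/.3).round(4), round(d/180,4))
E
```

```text
time_s: 49.42
tcp_pos: [0.4968, 0.1197, 0.0749]
ee_rot: [[-0.895, -0.446, 0.002], [-0.446, 0.895, 0.001], [-0.002, -0.0, -1.0]]
wrist_force: [1.0, -1.1, 0.0]
gripper_width: 0.123
[-2.3  0.9  0.9] 0.12628916957997285 [0.49691154 0.11963177 0.0748354 ]
0.07819384247432748 -153.18983672326215
[-0.0021  0.0318 -0.    ] 0.0389
[-0.008  0.063  0.   ] 0.0778
[-0.0177  0.0933  0.    ] 0.1167
[-0.0248  0.1101  0.    ] 0.1389
[-0.0268  0.1142  0.    ] 0.1444
```

```bash
python3 -m creep '[[0,-0.002,0.032,0,0,0,0.039],[0,-0.008,0.063,0,0,0,0.078],[0,-0.0177,0.0933,0,0,0,0.117],[0,-0.0248,0.11,0,0,0,0.139],[0,-0.0248,0.11,0,0,0,0.139]]'
python3 - <<'E'
from h import *
settle(4)
C=np.array([.5667,.1549]); s=r.sense(); p=np.array(s["tcp_pos"]); print(s["wrist_force"].round(1),s["gripper_width"],p)
v=p[:2]-C; ph=np.degrees(np.arctan2(v[1],v[0])); print(np.hypot(*v), ph)
E
python3 -m creep '[[0,0,0.003,0,0,0,0.004],[0,0,0.006,0,0,0,0.007],[0,0,0.01,0,0,0,0.01],[0,0,0.014,0,0,0,0.012],[0,0,0.018,0,0,0,0.013]]'
python3 - <<'E'
from h import *
C=np.array([.5667,.1549]); s=r.sense(); p=np.array(s["tcp_pos"]); print(s["wrist_force"].round(1),s["gripper_width"],p)
v=p[:2]-C; ph=np.degrees(np.arctan2(v[1],v[0])); print(np.hypot(*v), ph)
E
```

```text
time_s: 50.03
tcp_pos: [0.4884, 0.1525, 0.0748]
ee_rot: [[-0.999, -0.036, 0.0], [-0.036, 0.999, 0.0], [-0.0, 0.0, -1.0]]
wrist_force: [-1.8, -0.4, 2.5]
gripper_width: 0.127
[-1.8  1.4  2.6] 0.12749416595940904 [0.48838309 0.15194884 0.07482606]
0.0783724975835362 -177.84198654245594
time_s: 50.65
tcp_pos: [0.4882, 0.1558, 0.0748]
ee_rot: [[-1.0, 0.004, -0.0], [0.004, 1.0, -0.003], [0.0, -0.003, -1.0]]
wrist_force: [3.7, -11.2, 1.5]
gripper_width: 0.119
[  3.7 -11.2   1.5] 0.11920704349861258 [0.48818812 0.15582116 0.0747916 ]
0.07851728139970003 179.32779425927097
```

```bash
python3 -m creep '[[0.2,0,0,0,0,0,0],[0.35,0,0,0,0,0,0],[0.45,0,0,0,0,0,0],[0.5,0,0,0,0,0,0]]'; python3 -m creep '[[0.5,0,0,-0.06,0,0,0],[0.5,0,0,-0.16,0,0,0],[0.5,0,0,-0.28,0,0,0],[0.5,0,0,-0.4,0,0,0],[0.5,0,0,-0.5,0,0,0]]'
python3 - <<'E'
from h import *
settle(5);goto(.5667,.1549,.12,-180)
c,im=shot("wrist","n1.png")
im=r.capture("side"); cv2.imwrite("pics/n1s.png",cv2.resize(im[180:340,90:280],None,fx=4,fy=3.5,interpolation=cv2.INTER_CUBIC))
E
```

```text
time_s: 50.98
tcp_pos: [0.4885, 0.1562, 0.0748]
ee_rot: [[-1.0, 0.004, 0.0], [0.004, 1.0, -0.002], [-0.0, -0.002, -1.0]]
wrist_force: [-0.4, -0.2, 0.8]
gripper_width: 0.342
time_s: 51.4
tcp_pos: [0.4889, 0.157, 0.2275]
ee_rot: [[-1.0, 0.003, 0.003], [0.003, 1.0, -0.001], [-0.003, -0.001, -1.0]]
wrist_force: [0.4, 0.7, -0.2]
gripper_width: 0.494
at [0.488  0.1566 0.2242] yaw 179.78 j1,j6 [  36.  -126.3] grip 0.5 F [ 0.5 -0.2 -0.7] t 51.65
shift [-0.2627, -0.0039, 0.3473] turn [-0.0006, -0.0002, -0.0012] mm 130.7
```

View pics/n1.png

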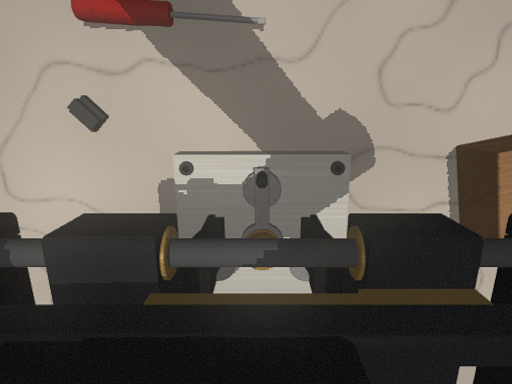

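View pics/n1s.png

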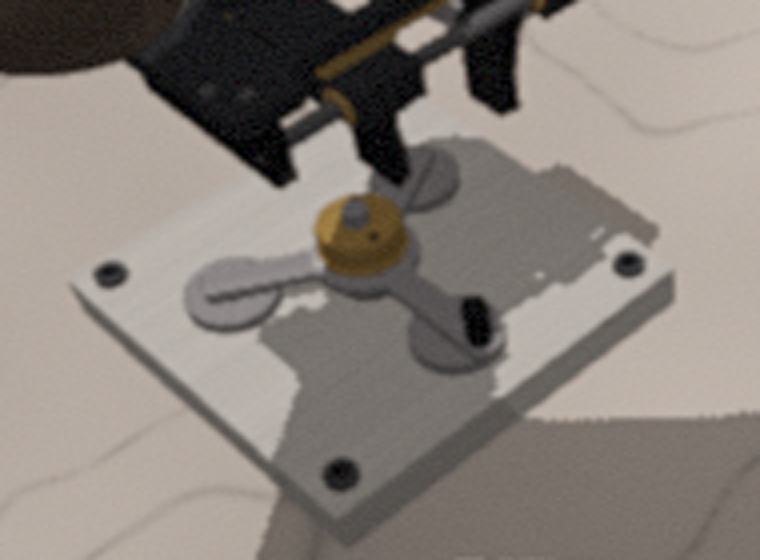

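```bash
python3 -m creep '[[0.7,-0.05,0,0.06,0,0,-0.039],[0.7,-0.11,-0.001,0.12,0,0,-0.078],[0.7,-0.17,-0.002,0.18,0,0,-0.117],[0.7,-0.22,-0.003,0.24,0,0,-0.156],[0.7,-0.26,-0.004,0.28,0,0,-0.195]]' | sed -n 1,3p; for i in 1 2 3; do python3 -m creep '[[0.7,0,0,0,0,0,-0.039],[0.7,0,0,0,0,0,-0.078],[0.7,0,0,0,0,0,-0.117],[0.7,0,0,0,0,0,-0.156],[0.7,0,0,0,0,0,-0.195]]' | sed -n 1,3p; done
python3 - <<'E'
from h import *
settle(3);goto(.5667,.1549,.12,0)
E
```

```text
time_s: 52.17
tcp_pos: [0.5651, 0.1537, 0.1353]
ee_rot: [[-0.817, -0.576, -0.007], [-0.576, 0.817, -0.006], [0.009, -0.001, -1.0]]
time_s: 52.58
tcp_pos: [0.5645, 0.1533, 0.1333]
ee_rot: [[-0.331, -0.943, -0.01], [-0.943, 0.332, -0.008], [0.011, 0.007, -1.0]]
time_s: 53.0
tcp_pos: [0.5637, 0.153, 0.1315]
ee_rot: [[0.277, -0.961, -0.013], [-0.961, -0.277, -0.009], [0.005, 0.015, -1.0]]
time_s: 53.42
tcp_pos: [0.563, 0.1526, 0.1297]
ee_rot: [[0.783, -0.622, -0.016], [-0.622, -0.783, -0.011], [-0.006, 0.019, -1.0]]
at [0.5631 0.1527 0.1301] yaw -38.99 j1,j6 [31.1 19.9] grip 0.698 F [ 0.3 -1.2  0.3] t 53.57
shift [0.0047, -0.0139, 0.0335] turn [0.005, 0.0037, -0.2166] mm 11.0
```

```bash
python3 -m creep '[[0.7,0.001,-0.004,0,0.001,0.001,-0.039],[0.7,0.002,-0.008,0,0.002,0.002,-0.078],[0.7,0.004,-0.012,0,0.004,0.003,-0.117],[0.7,0.0047,-0.0139,0,0.005,0.0037,-0.156],[0.7,0.0047,-0.0139,0,0.005,0.0037,-0.195]]' | sed -n 1,3p
python3 - <<'E'
from h import *
settle(3);goto(.5667,.1549,.12,36)
E
```

```text
time_s: 53.98
tcp_pos: [0.5665, 0.1549, 0.1292]
ee_rot: [[0.998, -0.065, -0.001], [-0.065, -0.998, -0.001], [-0.001, 0.001, -1.0]]
at [0.5666 0.1549 0.1294] yaw -4.18 j1,j6 [31.1 54.7] grip 0.7 F [ 0.  -0.6 -0.3] t 54.13
shift [0.0003, -0.0001, 0.0314] turn [0.0003, 0.0003, -0.2232] mm 9.4
```

```bash
for i in 1 2 3; do python3 -m creep '[[0.7,0,0,0,0,0,-0.039],[0.7,0,0,0,0,0,-0.078],[0.7,0,0,0,0,0,-0.117],[0.7,0,0,0,0,0,-0.156],[0.7,0,0,0,0,0,-0.195]]' | sed -n 2p; done
python3 - <<'E'
from h import *
settle(4);goto(.5667,.1549,.0765,112)
shot("wrist","o1.png")
E
```

```text
tcp_pos: [0.5665, 0.1548, 0.129]
tcp_pos: [0.5663, 0.1547, 0.1287]
tcp_pos: [0.5662, 0.1546, 0.1284]
at [0.5663 0.1547 0.1285] yaw 100.92 j1,j6 [ 31.1 159.8] grip 0.696 F [ 0.6 -0.1  0.1] t 55.58
shift [0.0007, 0.002, 0.1733] turn [-0.0008, 0.0004, -0.0615] mm 52.0
```

View pics/o1.png

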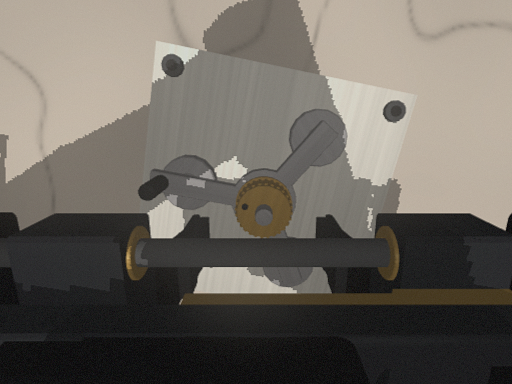

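```bash
python3 -m creep '[[0.7,0.001,0.002,0.05,0,0,-0.03],[0.7,0.001,0.002,0.11,0,0,-0.06],[0.7,0.001,0.002,0.15,0,0,-0.06],[0.7,0.001,0.002,0.165,0,0,-0.06],[0.7,0.001,0.002,0.165,0,0,-0.06]]' | sed -n 1,3p
python3 - <<'E'
from h import *
settle(6);goto(.5667,.1549,.0765,112)
shot("wrist","o2.png")
E
```

```text
time_s: 56.05
tcp_pos: [0.566, 0.1546, 0.0778]
ee_rot: [[-0.369, 0.929, -0.004], [0.929, 0.369, -0.003], [-0.001, -0.005, -1.0]]
at [0.5672 0.1553 0.08  ] yaw 111.76 j1,j6 [ 31.1 170.6] grip 0.703 F [-0.1  0.3 -0.3] t 56.35
shift [-0.0006, -0.0021, 0.0116] turn [-0.0002, 0.0003, -0.0013] mm 3.5
```

View pics/o2.png

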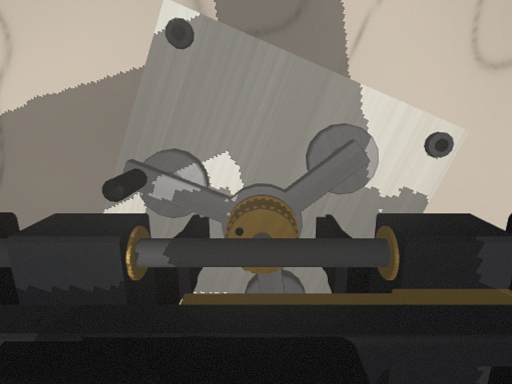

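```bash
python3 -m creep '[[0.6,-0.0006,-0.002,0.012,0,0,0],[0.5,-0.0006,-0.002,0.012,0,0,0],[0.3,-0.0006,-0.002,0.012,0,0,0],[0.3,-0.0006,-0.002,0.012,0,0,0],[0.3,-0.0006,-0.002,0.012,0,0,0]]' | sed -n 1,3p; python3 -m creep '[[0.2,0,0,0,0,0,0],[0.2,0,0,0,0,0,0],[0.2,0,0,0,0,0,0],[0.2,0,0,0,0,0,0],[0.2,0,0,0,0,0,0]]';python3 - <<'E'
from h import *
settle(4);goto(.5667,.1549,.0765,112); print(r.sense()["moment"])
shot("wrist","o3.png")
E
```

```text
time_s: 56.82
tcp_pos: [0.5671, 0.155, 0.0763]
ee_rot: [[-0.371, 0.929, 0.0], [0.929, 0.371, -0.001], [-0.001, 0.0, -1.0]]
time_s: 57.23
tcp_pos: [0.567, 0.155, 0.0763]
ee_rot: [[-0.371, 0.929, 0.0], [0.929, 0.371, -0.001], [-0.001, 0.0, -1.0]]
wrist_force: [0.3, -0.1, 0.1]
gripper_width: 0.425
at [0.5671 0.155  0.0763] yaw 111.77 j1,j6 [ 31.1 170.6] grip 0.425 F [ 0.1  0.3 -0.3] t 57.43
shift [0.0001, -0.0013, -0.0006] turn [0.0001, 0.0003, -0.0013] mm 0.4
[-0.07434826 -0.24559424 -0.0134689 ]
```

View pics/o3.png

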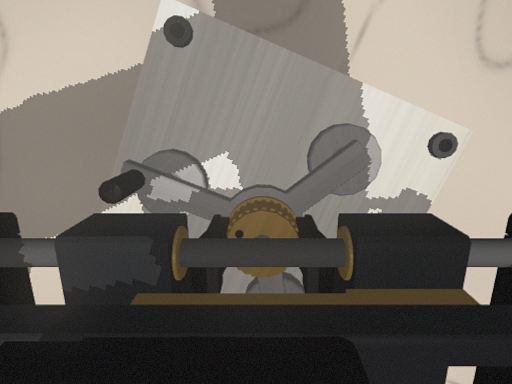

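```bash
python3 -m creep '[[0.2,0,0,0.0003,0,0,0.037],[0.2,0,0,0.0006,0,0,0.074],[0.2,0,0,0.0009,0,0,0.111],[0.2,0,0,0.0011,0,0,0.148],[0.2,0,0,0.0013,0,0,0.185]]';python3 - <<'E'
from h import *
settle(2);goto(.5667,.1549,.0760,77); print(r.sense()["moment"])
shot("wrist","o4.png")
E
```

```text
time_s: 57.9
tcp_pos: [0.5668, 0.155, 0.0759]
ee_rot: [[0.205, 0.979, -0.0], [0.979, -0.205, -0.001], [-0.001, 0.0, -1.0]]
wrist_force: [-1.1, 0.1, 0.6]
gripper_width: 0.431
at [0.5668 0.155  0.0759] yaw 78.46 j1,j6 [ 31.1 137.3] grip 0.431 F [-0.9  0.2 -0.2] t 58.0
shift [-0.0003, -0.0003, -0.0003] turn [0.0, 0.0003, 0.0081] mm 0.1
[ 0.03637669  0.10041243 -0.01376524]
```

View pics/o4.png

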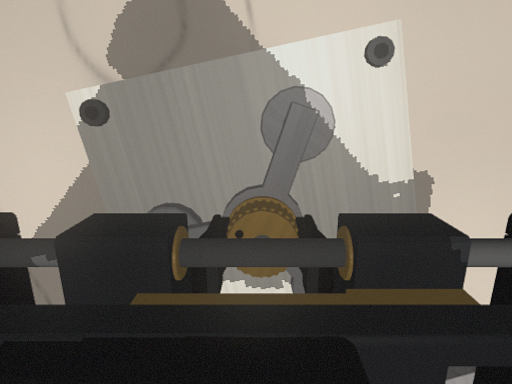

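```bash
for i in 1 2 3 4; do python3 -m creep '[[0.2,0,0,0.0003,0,0,0.037],[0.2,0,0,0.0006,0,0,0.074],[0.2,0,0,0.0009,0,0,0.111],[0.2,0,0,0.0011,0,0,0.148],[0.2,0,0,0.0013,0,0,0.185]]' | sed -n '2p;4,5p'; python3 -c "
from h import *
s=r.sense(); print(s['moment'].round(3), s['joints'][5])"; done
python3 - <<'E'
from h import *
settle(2);goto(.5667,.1549,.0747,-60); print(r.sense()["moment"])
shot("wrist","o5.png")
E
```

```text
tcp_pos: [0.5666, 0.1551, 0.0756]
wrist_force: [-0.2, 0.9, 0.4]
gripper_width: 0.429
[0.246 0.32  0.032] 104.05664963018046
tcp_pos: [0.5665, 0.1553, 0.0752]
wrist_force: [-0.2, 1.7, -0.5]
gripper_width: 0.429
[0.359 0.224 0.072] 70.62748875048125
tcp_pos: [0.5665, 0.1556, 0.0748]
wrist_force: [-0.2, 1.7, -0.3]
gripper_width: 0.429
[0.309 0.086 0.069] 37.19550623751881
tcp_pos: [0.5666, 0.1558, 0.0744]
wrist_force: [-0.0, 0.8, -1.4]
gripper_width: 0.431
[ 0.146 -0.059  0.072] 3.767133582489838
at [0.5666 0.1558 0.0744] yaw -54.83 j1,j6 [31.1  4. ] grip 0.429 F [-0.2  0.2 -0.2] t 59.82
shift [0.0026, 0.0015, -0.0009] turn [-0.0002, 0.0001, 0.0287] mm 0.9
[ 0.31679377 -0.07171458 -0.03271568]
```

View pics/o5.png

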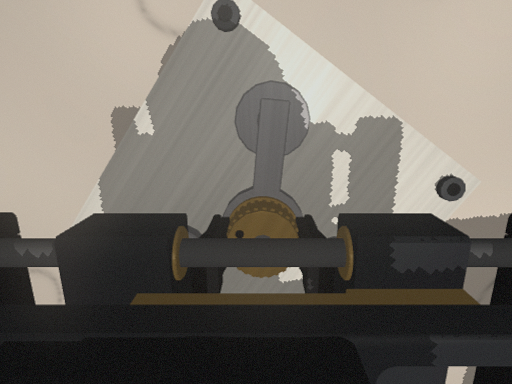

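```bash
for i in 1 2 3 4 5; do python3 -m creep '[[0.2,0,0,0.0003,0,0,0.037],[0.2,0,0,0.0006,0,0,0.074],[0.2,0,0,0.0009,0,0,0.111],[0.2,0,0,0.0011,0,0,0.148],[0.2,0,0,0.0013,0,0,0.185]]' | sed -n '2p;4,5p'; python3 -c "
from h import *
s=r.sense(); print(s['moment'].round(3), s['joints'][5])"; done
python3 - <<'E'
from h import *
settle(2);goto(.5667,.1549,.0747,-220); print(r.sense()["moment"])
shot("wrist","o6.png")
E
```

```text
tcp_pos: [0.5669, 0.1559, 0.0741]
wrist_force: [0.6, -0.3, -0.5]
gripper_width: 0.437
[ 0.181 -0.249  0.083] -29.180255703861054
tcp_pos: [0.5671, 0.1558, 0.0737]
wrist_force: [0.7, -0.2, -0.5]
gripper_width: 0.43
[-0.018 -0.385  0.11 ] -62.523490308777674
tcp_pos: [0.5673, 0.1557, 0.0733]
wrist_force: [0.2, -0.5, -0.9]
gripper_width: 0.431
[-0.163 -0.393  0.033] -95.86180197715646
tcp_pos: [0.5673, 0.1554, 0.0729]
wrist_force: [0.7, -1.5, -0.3]
gripper_width: 0.427
[-0.197 -0.286  0.04 ] -129.20272964255778
tcp_pos: [0.5672, 0.1551, 0.0726]
wrist_force: [-0.0, -0.5, -0.5]
gripper_width: 0.429
[-0.158 -0.117  0.115] -162.5450757970732
at [0.5673 0.1551 0.0726] yaw 138.9 j1,j6 [  31.1 -162.3] grip 0.43 F [-0.6 -1.   0.6] t 62.05
shift [0.0009, -0.0019, -0.007] turn [0.0, 0.0005, -0.0061] mm 2.2
[-0.23287615 -0.1103143  -0.05449308]
```

View pics/o6.png

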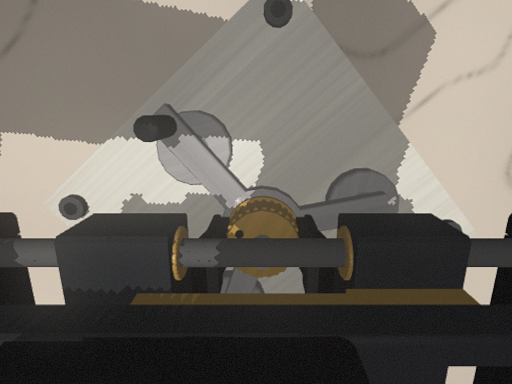

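```bash
python3 -m creep '[[0.6,0,0,0,0,0,0],[0.6,0,0,0,0,0,0],[0.6,0,0,0,0,0,0],[0.6,0,0,0,0,0,0]]' | sed -n '2p;4,5p';  python3 -m creep '[[0.6,-0.001,0.001,-0.01,0,0,-0.037],[0.6,-0.001,0.001,-0.01,0,0,-0.074],[0.6,-0.001,0.001,-0.01,0,0,-0.111],[0.6,-0.001,0.001,-0.01,0,0,-0.148],[0.6,-0.001,0.001,-0.01,0,0,-0.185]]' | sed -n '2p;4,5p'; for i in 1 2 3; do python3 -m creep '[[0.6,0,0,0,0,0,-0.037],[0.6,0,0,0,0,0,-0.074],[0.6,0,0,0,0,0,-0.111],[0.6,0,0,0,0,0,-0.148],[0.6,0,0,0,0,0,-0.185]]' | sed -n '2p;4,5p'; done;  python3 - <<'E'
from h import *
settle(4);goto(.5668,.1550,.0735,-83); print(r.sense()["moment"])
shot("wrist","o7.png")
E
```

```text
tcp_pos: [0.5673, 0.1552, 0.0726]
wrist_force: [0.2, 0.0, -0.3]
gripper_width: 0.581
tcp_pos: [0.5677, 0.1553, 0.0756]
wrist_force: [0.8, 0.3, 0.2]
gripper_width: 0.605
tcp_pos: [0.5677, 0.1553, 0.0756]
wrist_force: [-0.6, 0.1, 0.8]
gripper_width: 0.601
tcp_pos: [0.5677, 0.1554, 0.0756]
wrist_force: [-0.7, -0.7, 0.1]
gripper_width: 0.596
tcp_pos: [0.5677, 0.1554, 0.0756]
wrist_force: [-0.2, -0.0, 0.4]
gripper_width: 0.599
at [0.5677 0.1554 0.0756] yaw -86.68 j1,j6 [ 31.1 -27.9] grip 0.603 F [-0.2  0.4 -0. ] t 64.3
shift [0.0012, 0.003, 0.007] turn [-0.0004, -0.0003, -0.0204] mm 2.3
[ 0.03196096  0.0146777  -0.02520347]
```

View pics/o7.png

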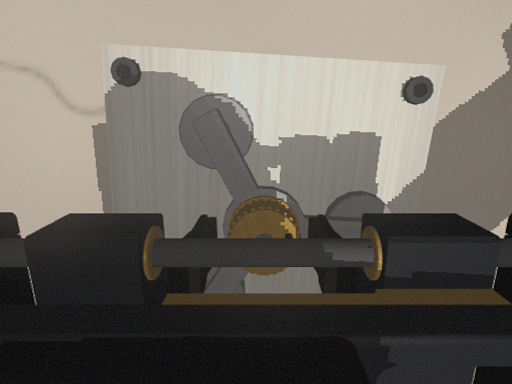

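```bash
python3 -m creep '[[0.55,0.001,0.003,0.006,0,0,0],[0.5,0.001,0.003,0.006,0,0,0],[0.2,0.001,0.003,0.006,0,0,0],[0.2,0.001,0.003,0.006,0,0,0],[0.2,0.001,0.003,0.006,0,0,0]]' | sed -n '2p;4,5p'; python3 -m creep '[[0.2,0,0,0,0,0,0],[0.2,0,0,0,0,0,0],[0.2,0,0,0,0,0,0],[0.2,0,0,0,0,0,0]]' | sed -n '2p;4,5p'; python3 -m creep '[[0.2,0,0,0.0003,0,0,0.03],[0.2,0,0,0.0005,0,0,0.055],[0.2,0,0,0.0006,0,0,0.08],[0.2,0,0,0.0007,0,0,0.1],[0.2,0,0,0.0008,0,0,0.111]]' | sed -n '2p;4,5p'
python3 - <<'E'
from h import *
goto(.5668,.1550,.0735,-83); print(r.sense()["moment"]); settle(2); print(r.sense()["moment"],r.sense()["joints"][5])
shot("wrist","o8.png")
E
```

```text
tcp_pos: [0.5669, 0.155, 0.0738]
wrist_force: [0.4, 0.1, -1.2]
gripper_width: 0.423
tcp_pos: [0.5669, 0.155, 0.0737]
wrist_force: [-0.1, 0.1, -1.0]
gripper_width: 0.432
tcp_pos: [0.5668, 0.155, 0.0735]
wrist_force: [0.1, 0.2, 0.4]
gripper_width: 0.425
at [0.5668 0.155  0.0735] yaw -106.8 j1,j6 [ 31.1 -48. ] grip 0.425 F [0.1 0.2 0.4] t 65.52
shift [0.0001, -0.0002, 0.0] turn [-0.0004, -0.0002, -0.1322] mm 0.1
[0.14575775 0.04774405 0.05479503]
[ 0.115409    0.068767   -0.05158619] -47.85354219592399
```

View pics/o8.png

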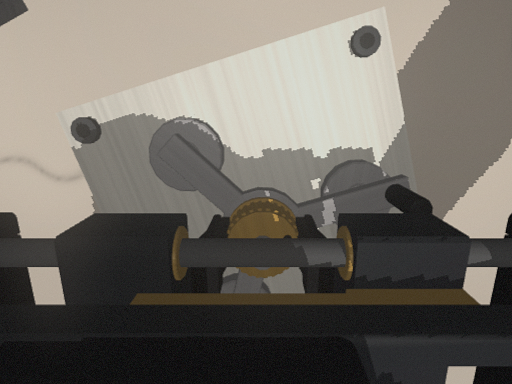

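```bash
for i in 1 2; do python3 -m creep '[[0.2,0,0,0.0002,0,0,0.025],[0.2,0,0,0.0003,0,0,0.05],[0.2,0,0,0.0004,0,0,0.075],[0.2,0,0,0.0005,0,0,0.09]]' | sed -n '2p;4,5p'; python3 -c "
from h import *
s=r.sense(); print(s['moment'].round(3), s['joints'][5]); shot('wrist','p$i.png')"; done
```

```text
tcp_pos: [0.5667, 0.1551, 0.0733]
wrist_force: [-1.2, 0.9, -0.4]
gripper_width: 0.429
[0.229 0.049 0.081] -64.13176485422862
tcp_pos: [0.5666, 0.1552, 0.0731]
wrist_force: [-0.6, 0.5, 0.1]
gripper_width: 0.43
[0.256 0.046 0.085] -80.44973944846096
```

```bash
for i in 3 4; do python3 -m creep '[[0.2,0,0,0.0002,0,0,0.02],[0.2,0,0,0.0003,0,0,0.04],[0.2,0,0,0.0004,0,0,0.055],[0.2,0,0,0.0005,0,0,0.055]]' | sed -n '2p;4,5p'; python3 -c "
from h import *
s=r.sense(); print(s['moment'].round(3), s['joints'][5]); shot('wrist','p$i.png')"; done
```

```text
tcp_pos: [0.5665, 0.1552, 0.073]
wrist_force: [-0.9, 0.4, 1.2]
gripper_width: 0.429
[0.237 0.052 0.112] -90.28617772994241
tcp_pos: [0.5671, 0.1556, 0.0732]
wrist_force: [1.3, 0.1, 0.3]
gripper_width: 0.428
[ 0.236 -0.321  0.532] -99.95713589983407
```

View pics/p4.png

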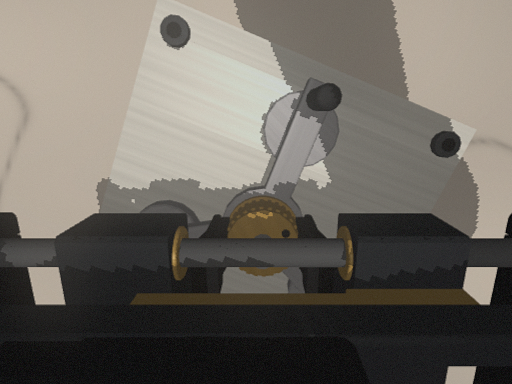

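```bash
python3 -m creep '[[0.2,0,0,0,0,0,0.01],[0.2,0,0,0,0,0,0.02],[0.2,0,0,0,0,0,0.02]]' | sed -n '2p;4,5p'; python3 -c "
from h import *
s=r.sense(); print(s['moment'].round(3), s['joints'][5]); shot('wrist','p5.png')"; python3 -m creep '[[0.6,0,0,0,0,0,0],[0.6,0,0,0,0,0,0],[0.6,0,0,0,0,0,0],[0.6,0,0,0,0,0,0]]' | sed -n '2p;4,5p'
python3 - <<'E'
from h import *
settle(3); shot('wrist','p6.png'); goto(.5,.155,.24,-160)
E
```

```text
tcp_pos: [0.5673, 0.1556, 0.0733]
wrist_force: [0.3, -0.2, 0.2]
gripper_width: 0.424
[ 0.14  -0.252  0.552] -103.36311447847223
tcp_pos: [0.5672, 0.1555, 0.0732]
wrist_force: [0.3, 0.5, -0.2]
gripper_width: 0.582
at [0.5673 0.1555 0.0733] yaw -162.11 j1,j6 [  31.1 -103.3] grip 0.599 F [0.2 0.1 0.6] t 68.03
shift [0.2126, 0.0665, -0.5564] turn [-0.0004, 0.0008, -0.0117] mm 179.8
```

View pics/p6.png

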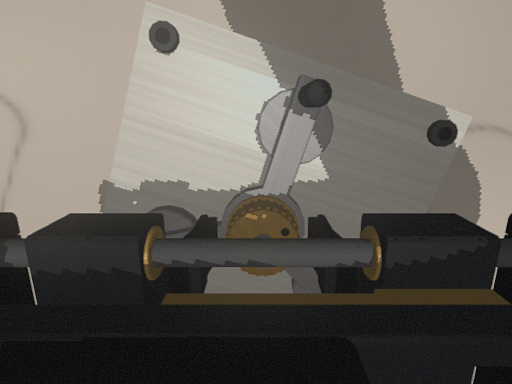

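```bash
python3 -m creep '[[0.6,0,0,-0.08,0,0,0],[0.6,0,0,-0.19,0,0,0],[0.6,0,0,-0.31,0,0,0],[0.6,0,0,-0.43,0,0,0],[0.6,0,0,-0.55,0,0,0]]' | sed -n '2p';  python3 -m creep '[[0.6,-0.1,0,0,0,0,0],[0.6,-0.2,0,0,0,0,0],[0.6,-0.25,0,0,0,0,0],[0.6,-0.25,0,0,0,0,0]]' | sed -n '2p'
python3 - <<'E'
from h import *
settle(5)
c,im=shot("wrist","q1.png"); print(r.sense()["tcp_pos"])
im=r.capture("side"); cv2.imwrite("pics/q1s.png",im)
E
```

```text
tcp_pos: [0.5664, 0.1554, 0.24]
tcp_pos: [0.6399, 0.1792, 0.2391]
[0.63707809 0.17818683 0.24047918]
```

View pics/q1.png

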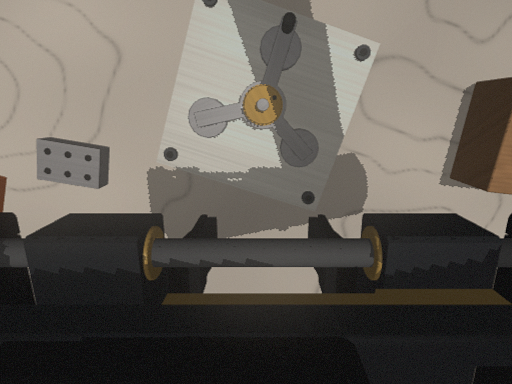

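View pics/q1s.png

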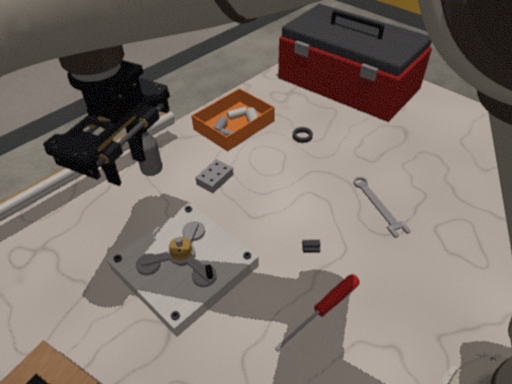

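Run:
```python
from h import *
im=cv2.imread("pics/q1.png"); cv2.imwrite("pics/q1z.png",cv2.resize(im[0:210,150:390],None,fx=3.3,fy=2.85*3.3/2.85,interpolation=cv2.INTER_CUBIC)[:600])
c=cam("wrist"); C=np.array([.5668,.1550])
o=im.copy()
for a in (180.15,300.15,60.15):
    d=np.array([np.cos(np.radians(a)),np.sin(np.radians(a))]); n=np.array([-d[1],d[0]])
    for s in (-8,8):
        P=[[*(C+d*R+n*s/1000),.052] for R in (.025,.07)]
        q=proj(c,P); q=((q-[150,0])*3.3+1.15).astype(int)
        z=cv2.imread("pics/q1z.png"); cv2.line(z,tuple(map(int,q[0])),tuple(map(int,q[1])),(0,0,255),1); cv2.imwrite("pics/q1z.png",z)
```

```text
(no output)
```

View pics/q1z.png

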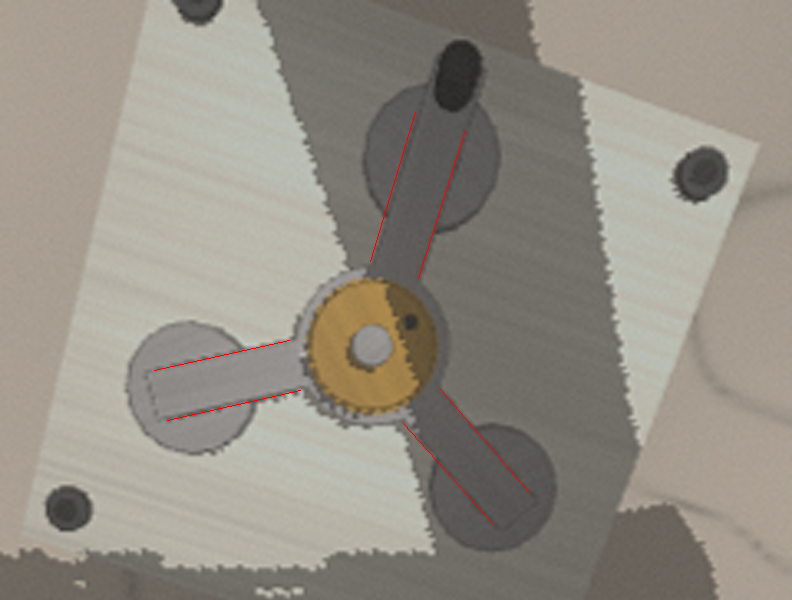

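```bash
python3 -c "
from station import r
print(r.sense()['time_s'], r.finish_job())"
```

```text
the job is handed in; nothing more can be done
69.1333 None
```

The drill jig is ready and the job was handed in at 69 s of the 210 s allowed; no verdict was reported.

**What I did**
1. I swung the keeper about 62° clear of the bores.
2. I pressed all three bushings home, one per bore. One of them had been knocked about 3 cm aside before I reached it, so I located it again first.
3. I swung the keeper back to its stop.
4. I screwed the nut clockwise by about 400°, in two grips.

**Last checks**
- **Bushings:** each came up against a hard stop at the expected height. It held against about 15, 29 and 35 N in bores 2, 1 and 3. Bore 2 had the lightest confirming push.
- **Keeper:** it met its stop with an 11 N reaction. In the last picture its arms match the zero position to within about a degree, lying over all three bores.
- **Nut:** the torque rose from about 0.1 to 0.55 N m and the nut stopped turning. The gripper began to slip on it, so I take it as tight.
- **Bench:** the last pictures show the spacer, spanner, setup block and tee-nut where they started. I judged this by eye and did not measure it. The gripper was open and clear of everything.

The keeper stood at about 6° when I began, not at 0 as the description said. No check failed or disagreed.

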